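# Find the weight case that rattles

### The arm

A 6-joint arm with a two-finger parallel gripper is mounted at the origin on the work surface; the furniture and walls round the work are solid. World frame = base frame: x ahead of the robot, y to its left, z up, the work surface at z = 0. Lengths are in mm, angles in rad, forces in N, time in s.
With the tool pointing down it reaches from about 350 to 875 mm from the base axis. Payload 4.2 kg.
Tool frame: the origin (TCP) lies midway between the tips of the shut fingers; the grasp point (between the pads) lies 19 mm behind it; x points along the fingers, y is the direction in which the jaws open and shut, and the axes are right-handed (so a half turn about x gives the same grasp; the last joint's range is limited). The gripper opens to 85 mm and grips with 20 to 120 N. Pads are 22 mm wide; open, the fingers measure 114 mm over their backs; the gripper's body (76 mm by 85 mm) begins 54 mm behind the grasp point. The pads swing forward as they close: fully open they stand 13 mm farther back than shut.
Start: joints at [1.452, 0.385, 0.008, 0, -1.194, -0.259], TCP at [230.515, 580.915, 231.312] pointing down, gripper open.
Joint ranges: [-3.14, 3.14], [-1.21, 2.06], [-1.07, 1.41], [-3.16, 2.05], [-2.99, -0.16], [-3.1, 3.1]. Speed limits (rad/s): [2.79, 2.79, 3.14, 3.14, 3.14, 3.14].

### API

Orientations are given as a unit quaternion [x, y, z, w].
In Python, from bench import readout, imaging, arm gives the robot as it stands.
- The arm moves only by the tool arm_command, never from a script. Its argument "increments" is a list of rows, each a list of 3 entries, a list of its own where there are three numbers: the turn, a rotation vector about the world's x, y, z in degrees, then the shift along the world's x, y, z in mm, then the closure, from 0 (fully open) to 1 (shut). In form: [[[ax, ay, az], [tx, ty, tz], fingers], ...]. A call has exactly 5 rows; each row is the pose to reach, as a shift and turn from the pose measured when the call began; what a row does not reach only later rows make up. A row lasts 1/10 s, in which the tool goes at most 50 mm and 8.59 degrees, less where a joint would pass 70% of its speed; a pose out of reach is approached as far as the arm can. A call with a gripper value outside its range is refused whole. The fingers move at their own pace and stop on an object; the grip force is fixed at half the most. Time passes only in rows, so rows that repeat a pose let the fingers close, or fill a call up. It gives the time, the measured TCP pose, the force and the opening at its end, in the units of the state.
- readout.read_state(): the state, without advancing time (a new reading comes with each control period).
- imaging.get_image(name): name is "scene" or "top" or "wrist"; returns (picture, depth): 384x512x3 uint8, blue, green, red; 384x512 float32, mm along the optical axis (not along the pixel's ray), 0 where there is no reading.
- imaging.camera_info(name): a dict with "vfov" (degrees; the focal length in pixels is half the picture's height over the tangent of half this angle, whatever the lens; pixels are square), "cx", "cy" (the principal point, pixels), "D" ([k1, k2, p1, p2, k3] as OpenCV has them; the pictures are not rectified), "eye" and "rotation" of the camera in the world; the wrist camera has in their place "T_tool_cam" (4x4, takes a point from camera to tool coordinates, whose origin is the TCP and whose axes are the tool frame's). Camera axes: x right, y down, z forward; pixel columns grow to the right and rows downward; lengths in mm; the calibration is good to about 2 mm. A picture is of the moment at which its call begins: read the wrist's pose just before it. camera_info takes no time and is no camera call.
- arm.job_done(): hands the job in, once; it reports no verdict.
The state is a dict: "clock": time; "joints": joint angles; "joint_vel": joint speeds; "joint_efforts": joint torques, N m; "position": TCP position; "ee_rot": TCP orientation; "contact_force": force on the tool from outside, world axes, zero at the start; "wrist_torque": the same for the moment, N m; "gripper_width": finger opening in mm.
Only numpy, scipy, OpenCV 4.12 (cv2) and the standard library are available. Lean on these libraries where they do the work, as an engineer would, in place of code of your own. Each camera call takes 0.05 s, during which the arm holds its last target. There are 200 camera calls.

### The job

One of the three sealed weight cases in the rack has a weight that has come loose inside. Turn the rack's lock knob clockwise to its release mark, then take the cases out one at a time and shake each sideways, along the row, until you find the one that rattles; stand the sound ones back in the rack. Finish holding the rattling case, still in the gripper, upright and still, out beyond the far side of the rack and well above it (at least 15 cm over the worktop), leaving the lock released and the other things on the table where they are.

Things in the scene. Friction and masses are not known exactly. Their poses are not given: they have to be found in the camera images.
- rack: aluminium rack for three weight cases, 68 x 266 mm, fixed. Origin on the worktop, on the row's middle line; it reaches 126 mm to +y, 140 mm to -y. x points to the far side, y left along the row. Walls up to 14 mm high; the cases stand on its floor, 4 mm above the worktop, in pockets with 3 mm of play across the row, 2.5 mm along it. At the -y (right) end is the lock housing, 54 mm high, the knob on top.
- knob (a joint): lock knob of the rack: 0 = locked, 1.4 rad = released, at the end stop. Turns clockwise seen from above; a detent at either end (about 0.1 N m to get over half-way, then it snaps on by itself). It slides a steel rail whose tabs reach into a groove low on each case: locked, no case can be lifted; released, all are free.
- knob_grip (a point): middle of the knob's grip bar, on the vertical turning axis, 71 mm above the worktop, at x = 0, y = -115 mm in the rack's frame. Bar 12 mm thick, 36 mm long, 22 mm high (top at 82 mm). The point turns with the knob; the bar lies along its y axis (locked: along the row, pointer to the left; released: pointer to the far side). The nearest case is 52 mm high.
- place_left (a point): left place of the rack, seen from the robot (first from +y): where the centre of a case is when it stands home, 28 mm above the worktop. In the rack's frame x = 0, y = 93 mm
- place_middle (a point): middle place of the rack, seen from the robot (the one in between): where the centre of a case is when it stands home, 28 mm above the worktop. In the rack's frame x = 0, y = 23 mm
- place_right (a point): right place of the rack, seen from the robot (next to the knob): where the centre of a case is when it stands home, 28 mm above the worktop. In the rack's frame x = 0, y = -47 mm
- case_a_centre (a point): centre (half-way up) of sealed wooden weight case a: 46 mm along its x (across the row; grip these faces), 54 mm along its y (along the row), 48 mm high, 0.42 kg; brass catch, hinges, paper seal over the lid. All three look and weigh the same and may stand in any place; 16 mm between neighbours. Home, its top is 52 mm above the worktop.
- case_b_centre (a point): centre (half-way up) of sealed wooden weight case b: 46 mm along its x (across the row; grip these faces), 54 mm along its y (along the row), 48 mm high, 0.42 kg; brass catch, hinges, paper seal over the lid. All three look and weigh the same and may stand in any place; 16 mm between neighbours. Home, its top is 52 mm above the worktop.
- case_c_centre (a point): centre (half-way up) of sealed wooden weight case c: 46 mm along its x (across the row; grip these faces), 54 mm along its y (along the row), 48 mm high, 0.42 kg; brass catch, hinges, paper seal over the lid. All three look and weigh the same and may stand in any place; 16 mm between neighbours. Home, its top is 52 mm above the worktop.
- weight_a (a point): centre of the 0.3 kg weight hidden in case a, 2 mm above the case's centre. A loose one starts there too, but a shake along the case's y (2.5 m/s2, or a 15 degree tilt) throws it off its seat and from side to side; it knocks between stops 10 mm either side and, level, stays at one. Felt as knocks, or as a moment about the case's x that differs by 0.06 N m between the stops.
- weight_b (a point): centre of the 0.3 kg weight hidden in case b, 2 mm above the case's centre. A loose one starts there too, but a shake along the case's y (2.5 m/s2, or a 15 degree tilt) throws it off its seat and from side to side; it knocks between stops 10 mm either side and, level, stays at one. Felt as knocks, or as a moment about the case's x that differs by 0.06 N m between the stops.
- weight_c (a point): centre of the 0.3 kg weight hidden in case c, 2 mm above the case's centre. A loose one starts there too, but a shake along the case's y (2.5 m/s2, or a 15 degree tilt) throws it off its seat and from side to side; it knocks between stops 10 mm either side and, level, stays at one. Felt as knocks, or as a moment about the case's x that differs by 0.06 N m between the stops.
- small_weight: brass knob weight, 24 mm across, 27 mm high; a bystander, loose; origin at the middle of its underside
- smallest_weight: brass knob weight, 19 mm across, 22 mm high; a bystander, loose; origin at the middle of its underside
- magnifier: folding loupe, 24 x 38 x 18 mm; a bystander, loose; origin at the middle of its underside
- dish: shallow steel dish, 86 mm across, 16 mm high; a bystander, loose; origin at the middle of its underside
- dropper: dropper bottle, 31 mm across, 84 mm high; a bystander, loose; origin at the middle of its underside
- jewel_box: closed ring box, 60 x 52 x 42 mm; a bystander, loose; origin at the middle of its underside
Mind the look-alikes: they are no part of the job. Leave any red or turquoise look-alike of the part that bears case_b_centre alone.

How it is judged (in metres and radians):
On the way, in this order (a step that is already met when the one before it is completed fails the run):
1. the rack's lock is released while all three cases stand home (value of joint knob above 1.25 rad and (distance between case_a_centre and place_left below 0.008 m or distance between case_a_centre and place_middle below 0.008 m or distance between case_a_centre and place_right below 0.008 m) and angle between each of case_a_centre, case_b_centre, case_c_centre's own z axis and vertical below 0.12 rad and (distance between case_b_centre and place_left below 0.008 m or distance between case_b_centre and place_middle below 0.008 m or distance between case_b_centre and place_right below 0.008 m) and (distance between case_c_centre and place_left below 0.008 m or distance between case_c_centre and place_middle below 0.008 m or distance between case_c_centre and place_right below 0.008 m)), for 0.2 s.
2. the loose case is lifted out of the rack and shaken, so that its weight is off its seat (((height (world z) of case_a_centre above 0.07 m and (y of weight_a in the frame of case_a_centre above 0.005 m or y of weight_a in the frame of case_a_centre below -0.005 m)) or (height (world z) of case_b_centre above 0.07 m and (y of weight_b in the frame of case_b_centre above 0.005 m or y of weight_b in the frame of case_b_centre below -0.005 m)) or (height (world z) of case_c_centre above 0.07 m and (y of weight_c in the frame of case_c_centre above 0.005 m or y of weight_c in the frame of case_c_centre below -0.005 m)))), for 0.1 s.
At the end, for the whole second after the job is handed in: Knob over 1.2 rad. The case whose weight is shaken over 5 mm off its seat is held by the fingers, centre over 120 mm up and over 40 mm beyond the rack's middle line, within 0.3 rad of upright, under 0.03 m/s. The other two stand home: centres within 8 mm of a place, 0.12 rad of upright (value of joint knob above 1.2 rad and ((height (world z) of case_a_centre above 0.12 m and x of case_a_centre in the frame of rack above 0.04 m and angle between case_a_centre's own z axis and vertical below 0.3 rad and contact force between case_a and the fingers above 1 N and linear speed of case_a below 0.03 m/s and (y of weight_a in the frame of case_a_centre above 0.005 m or y of weight_a in the frame of case_a_centre below -0.005 m) and ((distance between case_b_centre and place_left below 0.008 m or distance between case_b_centre and place_middle below 0.008 m or distance between case_b_centre and place_right below 0.008 m) and angle between case_b_centre's own z axis and vertical below 0.12 rad) and ((distance between case_c_centre and place_left below 0.008 m or distance between case_c_centre and place_middle below 0.008 m or distance between case_c_centre and place_right below 0.008 m) and angle between case_c_centre's own z axis and vertical below 0.12 rad)) or (height (world z) of case_b_centre above 0.12 m and x of case_b_centre in the frame of rack above 0.04 m and angle between case_b_centre's own z axis and vertical below 0.3 rad and contact force between case_b and the fingers above 1 N and linear speed of case_b below 0.03 m/s and (y of weight_b in the frame of case_b_centre above 0.005 m or y of weight_b in the frame of case_b_centre below -0.005 m) and ((distance between case_a_centre and place_left below 0.008 m or distance between case_a_centre and place_middle below 0.008 m or distance between case_a_centre and place_right below 0.008 m) and angle between case_a_centre's own z axis and vertical below 0.12 rad) and ((distance between case_c_centre and place_left below 0.008 m or distance between case_c_centre and place_middle below 0.008 m or distance between case_c_centre and place_right below 0.008 m) and angle between case_c_centre's own z axis and vertical below 0.12 rad)) or (height (world z) of case_c_centre above 0.12 m and x of case_c_centre in the frame of rack above 0.04 m and angle between case_c_centre's own z axis and vertical below 0.3 rad and contact force between case_c and the fingers above 1 N and linear speed of case_c below 0.03 m/s and (y of weight_c in the frame of case_c_centre above 0.005 m or y of weight_c in the frame of case_c_centre below -0.005 m) and ((distance between case_a_centre and place_left below 0.008 m or distance between case_a_centre and place_middle below 0.008 m or distance between case_a_centre and place_right below 0.008 m) and angle between case_a_centre's own z axis and vertical below 0.12 rad) and ((distance between case_b_centre and place_left below 0.008 m or distance between case_b_centre and place_middle below 0.008 m or distance between case_b_centre and place_right below 0.008 m) and angle between case_b_centre's own z axis and vertical below 0.12 rad)))); the arm keeps its last pose, push and grip.
It fails at once if a bystander (small weights, loupe, dish, dropper bottle, ring box) is moved by more than 30 mm (distance of any of small_weight, smallest_weight, magnifier, dish, dropper, jewel_box from where it was at the start of the episode above 0.03 m).
It also fails if it takes over 72 s, if anything falls off the work surface, if the arm or the gripper's body presses on something with over 40 N, if the wrist force passes 120 N, or if a joint passes its speed limit or range.

## Working session

There is one attempt and no reset: what is moved stays moved. The work goes in short steps, Python scripts to look and compute and a tool call to move; the robot and the scene stay as the last step left them, time stands still between calls to the robot, and variables do not carry over. Pictures are saved under pics/ and viewed, about 8 in all and at most 12, crops included, and the job is handed in when it is done.

Besides the shell and the picture viewer there is one more tool, called as a command line: name --argument value ..., lists and objects as JSON in quotes. arm_command: Moves the arm, as the interface text tells. Its arguments: {"type":"object","properties":{"increments":{"type":"array","items":{"type":"array"}}},"required":["increments"]}

```bash
ls; mkdir -p pics; cat > h.py <<'E'
import numpy as np, cv2
from bench import readout, imaging, arm
from scipy.spatial.transform import Rotation as R
def cam(n):
    c=imaging.camera_info(n); f=192/np.tan(np.radians(c['vfov']/2))
    K=np.array([[f,0,c['cx']],[0,f,c['cy']],[0,0,1]]); D=np.array(c['D'],float)
    if n=='wrist':
        s=readout.read_state(); T=np.eye(4);T[:3,:3]=R.from_quat(s['ee_rot']).as_matrix();T[:3,3]=s['position']
        W=T@np.array(c['T_tool_cam'])
    else:
        W=np.eye(4);W[:3,:3]=np.array(c['rotation']).reshape(3,3);W[:3,3]=c['eye']
    return K,D,W
def onplane(uv,z,C):
    K,D,W=C
    p=cv2.undistortPoints(np.array(uv,float).reshape(-1,1,2),K,D)[:,0]
    d=np.c_[p,np.ones(len(p))]@W[:3,:3].T
    return W[:3,3]+d*((z-W[2,3])/d[:,2])[:,None]
def cloud(dep,C):
    K,D,W=C; v,u=np.mgrid[:384,:512]
    p=cv2.undistortPoints(np.stack([u,v],-1).reshape(-1,1,2).astype(float),K,D)[:,0]
    P=(np.c_[p,np.ones(len(p))]*dep.reshape(-1,1))@W[:3,:3].T+W[:3,3]
    return P.reshape(384,512,3)
def proj(P,C):
    K,D,W=C; q=(np.array(P,float).reshape(-1,3)-W[:3,3])@W[:3,:3]
    return cv2.projectPoints(q,np.zeros(3),np.zeros(3),K,D)[0][:,0]
E
python3 - <<'E'
from h import *
s=readout.read_state(); print(s)
for n in['scene','top']:
    im,d=imaging.get_image(n); cv2.imwrite(f'pics/{n}0.png',im); np.savez(f'{n}0.npz',im=im,d=d); c=imaging.camera_info(n);print(n,c)
    P=cloud(d,cam(n)); print(P[192,256],(d==0).mean())
print(imaging.camera_info('wrist'))
a=cv2.imread('pics/scene0.png');b=cv2.imread('pics/top0.png')
E
```

```text
pics
{'clock': 0.0, 'joints': array([ 1.45160909e+00,  3.85566782e-01,  6.60711160e-03, -5.05674528e-04,
       -1.19399401e+00, -2.58570128e-01]), 'joint_vel': array([-0.00013356,  0.00123887, -0.00039947,  0.00090375,  0.00023463,
       -0.00122059]), 'joint_efforts': array([ 2.00638839e-03, -3.92291522e+01,  1.88404280e+01,  4.18596804e+00,
       -4.49829284e-03, -6.56410286e-07]), 'position': array([230.30461137, 580.38427674, 230.20709706]), 'ee_rot': array([-0.6944057 ,  0.13360187,  0.694631  ,  0.13205695]), 'contact_force': array([ 0.09388381, -0.8935109 , -0.02963706]), 'wrist_torque': array([0.03720235, 0.02062562, 0.02466412]), 'gripper_width': 85.41662114394038}
scene {'vfov': 48.08082274923885, 'cx': 251.21692450131798, 'cy': 187.5183552710911, 'D': array([0.01157935, 0.        , 0.        , 0.        , 0.        ]), 'eye': array([ 493.87320003,  756.30626947, 1006.16687067]), 'rotation': array([ 0.06003533,  0.96870644, -0.24050032, -0.01277466])}Traceback (most recent call last):
  File "<stdin>", line 5, in <module>
  File "h.py", line 11, in cam
    W=np.eye(4);W[:3,:3]=np.array(c['rotation']).reshape(3,3);W[:3,3]=c['eye']
                         ~~~~~~~~~~~~~~~~~~~~~~~~~~~~~~~^^^^^
ValueError: cannot reshape array of size 4 into shape (3,3)
```

View pics/scene0.png

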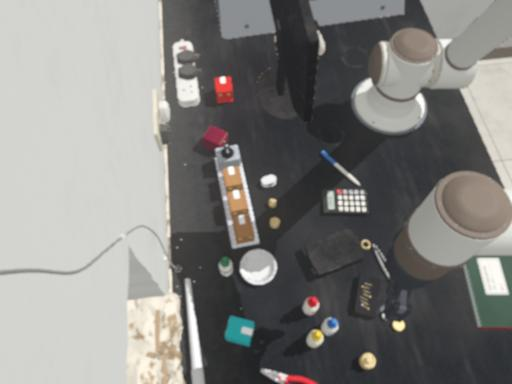

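The scene view shows the rack at about (237,197), knob at (228,152), a dish at (258,267) and a dropper at (225,266). The loupe and small weights are on the near side. The camera rotation is a quaternion, so the helper needs fixing.

```bash
sed -i "s/np.array(c\['rotation'\]).reshape(3,3)/R.from_quat(c['rotation']).as_matrix()/" h.py
python3 - <<'E'
from h import *
for n in['scene','top']:
    im,d=imaging.get_image(n); cv2.imwrite(f'pics/{n}0.png',im); np.savez(f'{n}0.npz',im=im,d=d); c=imaging.camera_info(n);print(n,c)
    P=cloud(d,cam(n)); print(P[192,256],(d==0).mean())
print(imaging.camera_info('wrist'))
C=cam('scene')
for q in [(228,152),(218,147),(244,248),(258,267),(225,266),(290,60)]:
    print(q,onplane([q],30,C))
im=cv2.imread('pics/scene0.png')[125:305,150:330]; cv2.imwrite('pics/sc_crop.png',cv2.resize(im,None,fx=3.3,fy=3.3,interpolation=cv2.INTER_CUBIC))
E
```

```text
scene {'vfov': 48.08082274923885, 'cx': 251.21692450131798, 'cy': 187.5183552710911, 'D': array([0.01157935, 0.        , 0.        , 0.        , 0.        ]), 'eye': array([ 493.87320003,  756.30626947, 1006.16687067]), 'rotation': array([ 0.06003533,  0.96870644, -0.24050032, -0.01277466])}
[421.91052039 241.95968404  -1.06952068] 0.004084269205729167
top {'vfov': 55.255284855440514, 'cx': 247.41998337289843, 'cy': 191.9971103363689, 'D': array([-0.06280667,  0.        ,  0.        ,  0.        ,  0.        ]), 'eye': array([273.0593807 , 260.00005356, 948.09014978]), 'rotation': array([-0.63493163,  0.76563306, -0.07756716,  0.06819949])}
[459.47545007 208.22738352  29.38050083] 0.0037943522135416665
{'vfov': 65.41868667877701, 'cx': 254.68681301644307, 'cy': 190.6288084456247, 'D': array([-0.05147421,  0.        ,  0.        ,  0.        ,  0.        ]), 'T_tool_cam': array([[ 1.68047990e-03, -3.23818895e-01,  9.46117593e-01,
        -1.42570104e+02],
       [ 9.99998587e-01,  5.12565847e-04, -1.60075136e-03,
         4.62345394e-01],
       [ 3.34059705e-05,  9.46118946e-01,  3.23819299e-01,
        -8.27923444e+01],
       [ 0.00000000e+00,  0.00000000e+00,  0.00000000e+00,
         1.00000000e+00]])}
(228, 152) [[483.25982412 128.71432668  30.        ]]
(218, 147) [[508.5009362  109.44144116  30.        ]]
(244, 248) [[471.75835159 403.45561285  30.        ]]
(258, 267) [[444.6544853  453.92134276  30.        ]]
(225, 266) [[520.95096844 441.97127688  30.        ]]
(290, 60) [[ 264.15732968 -176.60382442   30.        ]]
```

View pics/top0.png

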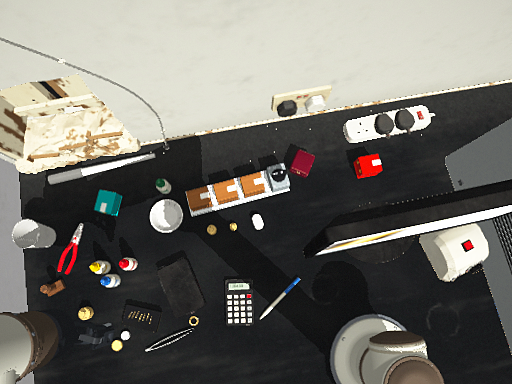

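View pics/sc_crop.png

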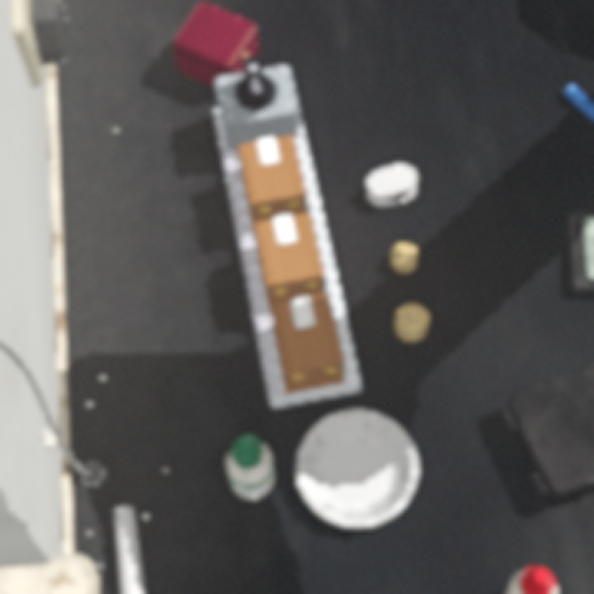

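The top view shows the rack at about (237,190) and the knob at (279,175). The maroon ring box is at (303,160), with the dish and dropper past the left end and the loupe and weights on the near side. Next I'll fit the rack from the point cloud.

```bash
python3 - <<'E'
from h import *
for n in['scene','top']:
    z=np.load(n+'0.npz');P=cloud(z['d'],cam(n)).reshape(-1,3)
    box=(P[:,0]>380)&(P[:,0]<600)&(P[:,1]>60)&(P[:,1]<420)
    case=P[box&(abs(P[:,2]-52)<5)&(P[:,1]>160)]
    hous=P[box&(abs(P[:,2]-54)<4)&(P[:,1]<160)&(P[:,1]>90)]
    rim=P[box&(abs(P[:,2]-14)<4)]
    knob=P[box&(P[:,2]>66)&(P[:,2]<95)]
    for nm,q in(('case',case),('rim',rim),('hous',hous),('knob',knob),('wall',P[(P[:,2]>100)&(P[:,0]>400)&(P[:,1]>0)])):
        if len(q)>4: 
            r=cv2.minAreaRect(q[:,:2].astype(np.float32)); print(n,nm,len(q),np.round(r[0],1),np.round(r[1],1),round(r[2],2),q.mean(0).round(1),q.min(0).round(0),q.max(0).round(0))
    # height map picture
    H=np.zeros((300,300),np.uint8)
    m=(P[:,0]>350)&(P[:,0]<650)&(P[:,1]>60)&(P[:,1]<560)
    print('far xmax by y', [(y,round(float(np.min(P[(P[:,1]>y)&(P[:,1]<y+40)&(P[:,2]>20)&(P[:,0]>520)][:,0],initial=9999)))for y in range(80,500,40)])
E
```

```text
File "<stdin>", line 15
    print('far xmax by y', [(y,round(float(np.min(P[(P[:,1]>y)&(P[:,1]<y+40)&(P[:,2]>20)&(P[:,0]>520)][:,0],initial=9999)))for y in range(80,500,40)])
                                                                                                                                                    ^
SyntaxError: closing parenthesis ']' does not match opening parenthesis '('
```

```bash
python3 - <<'E'
from h import *
for n in['scene','top']:
    z=np.load(n+'0.npz');P=cloud(z['d'],cam(n)).reshape(-1,3)
    box=(P[:,0]>380)&(P[:,0]<600)&(P[:,1]>60)&(P[:,1]<420)
    case=P[box&(abs(P[:,2]-52)<5)&(P[:,1]>160)]
    hous=P[box&(abs(P[:,2]-54)<4)&(P[:,1]<160)&(P[:,1]>90)]
    rim=P[box&(abs(P[:,2]-14)<4)]
    knob=P[box&(P[:,2]>66)&(P[:,2]<95)]
    for nm,q in(('case',case),('rim',rim),('hous',hous),('knob',knob),('floor',P[box&(abs(P[:,2])<6)])):
        if len(q)>4: 
            r=cv2.minAreaRect(q[:,:2].astype(np.float32)); print(n,nm,len(q),np.round(r[0],1),np.round(r[1],1),round(r[2],2),q.mean(0).round(1),q.min(0).round(0),q.max(0).round(0))
    for y in range(60,520,40):
        q=P[(P[:,1]>y)&(P[:,1]<y+40)&(P[:,0]>390)&(P[:,0]<800)&(P[:,2]>8)]
        h=[int(round(q[(q[:,0]>=x)&(q[:,0]<x+20)][:,2].max(initial=0))) for x in range(400,760,20)]
        print(y,h)
E
```

```text
scene case 1210 [478.3 271.2] [ 58.5 223.5] 2.81 [474.8 280.6  52. ] [444. 160.  47.] [512. 383.  57.]
scene rim 656 [448.4 245.1] [144.2 355. ] 9.44 [460.6 300.4  14. ] [380.  74.  10.] [549. 420.  18.]
scene hous 137 [485.6 142.6] [59.4 37.9] 4.76 [485.5 142.5  53.6] [455. 122.  50.] [515. 160.  58.]
scene knob 73 [485.2 148.3] [12.  37.4] 2.58 [485.3 150.8  79.8] [479. 130.  67.] [492. 167.  85.]
scene floor 7279 [490. 240.] [220.  359.9] 0.0 [498.2 256.8  -0.5] [380.  60.  -6.] [600. 420.   6.]
60 [0, 0, 0, 19, 46, 48, 47, 44, 0, 0, 0, 130, 499, 395, 0, 0, 0, 0]
100 [0, 0, 54, 63, 84, 57, 38, 0, 0, 0, 0, 130, 532, 442, 0, 0, 0, 0]
140 [0, 0, 56, 80, 85, 62, 0, 0, 0, 0, 0, 0, 564, 0, 0, 0, 0, 0]
180 [20, 0, 54, 57, 56, 54, 0, 0, 0, 0, 0, 0, 594, 0, 0, 0, 0, 0]
220 [20, 0, 54, 56, 57, 54, 0, 0, 0, 0, 0, 0, 629, 447, 0, 0, 0, 0]
260 [0, 0, 56, 57, 56, 20, 0, 0, 0, 0, 0, 0, 659, 0, 0, 0, 0, 0]
300 [0, 15, 56, 56, 56, 18, 0, 0, 0, 0, 0, 0, 692, 0, 0, 0, 0, 0]
340 [0, 18, 56, 56, 55, 15, 0, 0, 0, 0, 0, 0, 724, 0, 0, 0, 0, 0]
380 [19, 18, 53, 54, 53, 0, 0, 0, 0, 0, 0, 0, 754, 0, 0, 0, 0
[... 835 characters left out ...]
67, 467, 0, 0, 0, 0]
140 [0, 0, 57, 81, 84, 61, 0, 0, 0, 0, 0, 0, 476, 474, 0, 0, 0, 0]
180 [19, 0, 51, 55, 56, 54, 0, 0, 0, 0, 0, 0, 485, 484, 0, 0, 0, 0]
220 [21, 0, 53, 56, 54, 55, 0, 0, 0, 0, 0, 0, 495, 493, 0, 0, 0, 0]
260 [0, 0, 55, 56, 55, 0, 0, 0, 0, 0, 0, 0, 505, 503, 0, 0, 0, 0]
300 [15, 9, 55, 56, 55, 15, 0, 0, 0, 0, 0, 0, 514, 513, 0, 0, 0, 0]
340 [0, 18, 56, 56, 54, 0, 0, 0, 0, 0, 0, 0, 525, 524, 0, 0, 0, 0]
380 [17, 18, 40, 52, 52, 12, 0, 0, 0, 0, 0, 0, 536, 534, 0, 0, 0, 0]
420 [19, 9, 0, 17, 19, 86, 86, 0, 0, 0, 18, 0, 547, 544, 0, 0, 0, 0]
460 [18, 17, 19, 19, 17, 0, 0, 0, 0, 0, 22, 36, 559, 557, 0, 0, 0, 0]
500 [0, 0, 0, 0, 0, 0, 0, 0, 0, 0, 24, 41, 563, 562, 54, 50, 46, 0]
```

```bash
python3 - <<'E'
from h import *
from scipy.optimize import least_squares
pts=[]
for n in['scene','top']:
    z=np.load(n+'0.npz');P=cloud(z['d'],cam(n)).reshape(-1,3);im=z['im'].reshape(-1,3).astype(int)
    m=(P[:,0]>430)&(P[:,0]<530)&(P[:,1]>165)&(P[:,1]<400)&(P[:,2]>46)&(P[:,2]<60)
    hs=cv2.cvtColor(z['im'],cv2.COLOR_BGR2HSV).reshape(-1,3).astype(int)
    q=P[m]; 
    best=None
    # rotate by yaw, maximise compactness across row & count inside 3 boxes
    def score(x0,y0,a,q):
        c,s=np.cos(a),np.sin(a); dx=q[:,0]-x0;dy=q[:,1]-y0; X=c*dx+s*dy;Y=-s*dx+c*dy
        ins=(abs(X)<23)&(np.min(abs(Y[:,None]-np.array([93,23,-47])),1)<27)
        return ins.sum()
    for rep in range(1):
        res=[]
        for a in np.radians(np.arange(0,9,.5)):
            for x0 in np.arange(465,490,1.):
                for y0 in np.arange(250,275,1.): res.append((score(x0,y0,a,q),x0,y0,np.degrees(a)))
        res=np.array(res); t=res[res[:,0]>=res[:,0].max()-2]; print(n,len(q),res[:,0].max(),t.mean(0),t.std(0))
        pts.append(t.mean(0)[1:])
x,y,a=np.mean(pts,0); 
for k,v in dict(knob=-115,left=93,mid=23,right=-47).items(): print(k,x-np.sin(np.radians(a))*v,y+np.cos(np.radians(a))*v)
E
```

```text
scene 1200 1104.0 [1104.   476.   263.     4.5] [0. 0. 0. 0.]
top 1175 1116.0 [1115.5   478.    261.      4.75] [0.5  0.   0.   0.25]
knob 486.2728920041412 147.37446412827754
left 469.5010525531727 354.69717248756683
mid 475.14542159917175 284.9251071743445
right 480.78979064517074 215.15304186112212
```

```bash
python3 - <<'E'
from h import *
s=readout.read_state(); M=R.from_quat(s['ee_rot']).as_matrix(); print(M.round(3)); print('tool y yaw',np.degrees(np.arctan2(M[1,1],M[0,1])))
for n in['scene','top']:
    z=np.load(n+'0.npz');P=cloud(z['d'],cam(n)).reshape(-1,3)
    q=P[(P[:,2]>60)&(P[:,1]<120)&(P[:,1]>-400)&(P[:,0]>120)&(P[:,0]<600)]
    for y in range(-320,120,40):
        t=q[(q[:,1]>y)&(q[:,1]<y+40)]
        if len(t):print(n,y,t.min(0).round(),t.max(0).round())
E
```

```text
[[-0.001 -0.369 -0.929]
 [-0.002 -0.929  0.369]
 [-1.     0.002 -0.   ]]
tool y yaw -111.65323379672591
scene -320 [ 130. -320.   60.] [ 461. -282.  165.]
scene -280 [ 162. -277.   61.] [ 322. -241.  186.]
scene -240 [ 163. -240.   61.] [ 324. -200.  219.]
scene -200 [ 172. -200.   62.] [ 326. -160.  262.]
scene -160 [ 320. -159.  179.] [ 327. -124.  288.]
scene -120 [ 318. -116.   61.] [332. -80. 325.]
scene -80 [301. -80.  61.] [332. -40. 349.]
scene -40 [319. -40. 179.] [331.  -0. 389.]
scene 0 [289.   0. 181.] [331.  40. 409.]
scene 40 [288.  40. 179.] [330.  80. 409.]
scene 80 [288.  80. 161.] [330. 120. 409.]
top -320 [ 153. -320.   60.] [ 462. -280.  288.]
top -280 [ 159. -280.   61.] [ 286. -240.  287.]
top -240 [ 162. -240.   61.] [ 290. -200.  345.]
top -200 [ 171. -200.   60.] [ 333. -160.  406.]
top -160 [ 274. -160.  146.] [ 332. -120.  409.]
top -120 [ 274. -120.  146.] [332. -80. 409.]
top -80 [274. -80. 149.] [333. -40. 409.]
top -40 [274. -40. 143.] [332.  -0. 409.]
top 0 [274.   0. 145.] [332.  40. 410.]
top 40 [273.  40. 146.] [332.  80. 410.]
top 80 [273.  80. 146.] [331. 120. 410.]
```

arm_command --increments '[[[0,0,-64],[250,-300,-30],0.4],[[0,0,-64],[250,-300,-30],0.4],[[0,0,-64],[250,-300,-30],0.4],[[0,0,-64],[250,-300,-30],0.4],[[0,0,-64],[250,-300,-30],0.4]]'

```text
clock: 0.65
position: [390.6, 387.6, 211.4]
ee_rot: [-0.596, 0.38, 0.597, 0.379]
contact_force: [1.3, 1.1, -0.1]
gripper_width: 51.2
```

arm_command --increments '[[[0,0,-21],[95,-240,-31],0.4],[[0,0,-21],[95,-240,-31],0.4],[[0,0,-21],[95,-240,-31],0.4],[[0,0,-21],[95,-240,-31],0.4],[[0,0,-21],[95,-240,-31],0.4]]'

```text
clock: 1.15
position: [481.5, 156.6, 181.6]
ee_rot: [-0.517, 0.482, 0.518, 0.482]
contact_force: [0.1, 0.6, -0.0]
gripper_width: 51.3
```

arm_command --increments '[[[0,0,0],[0,0,0],0.4],[[0,0,0],[0,0,0],0.4],[[0,0,0],[0,0,0],0.4],[[0,0,0],[0,0,0],0.4],[[0,0,0],[0,0,0],0.4]]'

```text
clock: 1.65
position: [481.3, 157.8, 181.7]
ee_rot: [-0.518, 0.481, 0.518, 0.481]
contact_force: [-0.1, -0.0, 0.9]
gripper_width: 51.3
```

```bash
cat > w.py <<'E'
from h import *
import sys
s=readout.read_state(); M=R.from_quat(s['ee_rot']).as_matrix()
print(s['clock'],s['position'].round(1),'yaw',np.degrees(np.arctan2(M[1,1],M[0,1])).round(2),'tilt',M[2].round(3),'j',s['joints'].round(2),'w',s['gripper_width'],s['contact_force'],s['wrist_torque'])
if len(sys.argv)>1:
    n=sys.argv[1]; C=cam('wrist'); im,d=imaging.get_image('wrist'); np.savez(n+'.npz',im=im,d=d,W=C[2]); cv2.imwrite(f'pics/{n}.png',im)
    P=cloud(d,C).reshape(-1,3); m=(P[:,2]>74)&(P[:,2]<90)&(abs(P[:,0]-485)<40)&(abs(P[:,1]-148)<40); q=P[m]
    if len(q)>9: print('knob',len(q),cv2.minAreaRect(q[:,:2].astype(np.float32)),np.median(q,0))
    if len(sys.argv)>2:
        m=(P[:,2]>46)&(P[:,2]<60)&(abs(P[:,0]-478)<50)&(P[:,1]>168); q=P[m]; print('cases',len(q),cv2.minAreaRect(q[:,:2].astype(np.float32)),np.median(q,0))
E
python3 w.py w1 c
```

```text
1.65 [481.3 157.8 181.7] yaw -175.79 tilt [-1.     0.001  0.   ] j [ 0.64  0.23 -0.35 -0.   -0.99 -0.56] w 51.279724068380766 [-0.05609433 -0.00490884  0.9192408 ] [ 0.07072554 -0.01449485 -0.01207085]
knob 586 ((486.7891845703125, 146.59103393554688), (11.966862678527832, 36.601417541503906), 1.6194206476211548) [486.87971637 144.83413409  81.91529212]
cases 5217 ((477.5194091796875, 267.279541015625), (50.563377380371094, 205.1850128173828), 6.44363260269165) [477.33833855 263.06167613  52.17371615]
```

View pics/w1.png

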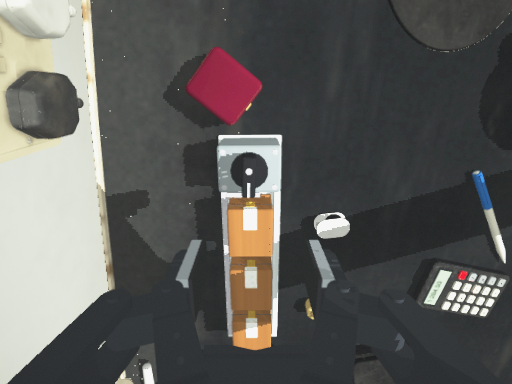

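The wrist view shows the knob at (249,170) with its bar in line with the row, and the ring box is clear at (225,87). The measured bar is 12.0 × 36.6 mm with its top at 82 mm, as specified. I'll descend and grip it.

arm_command --increments '[[[0,0,0.4],[5,-10.5,-30],0.4],[[0,0,0.4],[5,-10.5,-60],0.4],[[0,0,0.4],[5,-10.5,-90],0.4],[[0,0,0.4],[5,-10.5,-115],0.4],[[0,0,0.4],[5,-10.5,-120],0.4]]'

```text
clock: 2.2
position: [484.4, 146.7, 59.1]
ee_rot: [-0.519, 0.482, 0.521, 0.477]
contact_force: [0.1, 0.9, -0.4]
gripper_width: 51.1
```

```bash
python3 w.py
```

```text
2.2 [484.4 146.7  59.1] yaw -175.37 tilt [-1.     0.006 -0.002] j [ 0.61  0.39 -0.49 -0.   -0.69 -0.53] w 51.0639563183948 [ 0.1462991   0.92078881 -0.36064707] [ 0.01697291 -0.00732669  0.01762642]
```

arm_command --increments '[[[0,0,0],[2,0.5,2],0.5],[[0,0,0],[2,0.5,2],1],[[0,0,0],[2,0.5,2],1],[[0,0,0],[2,0.5,2],1],[[0,0,0],[2,0.5,2],1]]'

```text
clock: 2.7
position: [487.4, 148.0, 62.7]
ee_rot: [-0.519, 0.48, 0.521, 0.478]
contact_force: [-1.9, 1.6, 5.8]
gripper_width: 10.4
```

```bash
python3 w.py
```

```text
2.7 [487.4 148.   62.7] yaw -175.34 tilt [-1.     0.003 -0.001] j [ 0.61  0.39 -0.48 -0.   -0.7  -0.53] w 10.381473552455086 [-1.90113665  1.61348291  5.82594864] [ 0.35582968  0.44010626 -0.02474207]
```

arm_command --increments '[[[0,0,-8],[0,0,0],1],[[0,0,-16],[0,0,0],1],[[0,0,-24],[0,0,0],1],[[0,0,-32],[0,0,0],1],[[0,0,-40],[0,0,0],1]]'

```text
clock: 3.2
position: [488.2, 147.8, 62.8]
ee_rot: [-0.322, 0.629, 0.324, 0.629]
contact_force: [6.0, -1.6, -7.5]
gripper_width: 10.6
```

```bash
python3 w.py
```

```text
3.2 [488.2 147.8  62.8] yaw 144.35 tilt [-1.     0.002  0.   ] j [ 0.61  0.39 -0.48 -0.   -0.7  -1.23] w 10.561331518421314 [ 5.99552186 -1.5685497  -7.48970718] [-0.74165119 -1.60178579  0.09605645]
```

arm_command --increments '[[[0,0,-8],[-1,0,0],1],[[0,0,-17],[-1,0,0],1],[[0,0,-25],[-1,0,0],1],[[0,0,-33],[-1,0,0],1],[[0,0,-41],[-1,0,0],1]]'

```text
clock: 3.7
position: [488.8, 147.0, 62.8]
ee_rot: [-0.08, 0.701, 0.081, 0.704]
contact_force: [6.2, -6.3, -5.4]
gripper_width: 10.4
```

```bash
python3 w.py
```

```text
3.7 [488.8 147.   62.8] yaw 103.07 tilt [-1.     0.001  0.003] j [ 0.61  0.39 -0.49  0.   -0.69 -1.95] w 10.446414797222637 [ 6.22561045 -6.3499222  -5.44896052] [-1.67994127 -2.0803836   0.59322605]
```

arm_command --increments '[[[0,0,0],[0,0,0],0.5],[[0,0,0],[0,0,0],0.5],[[0,0,0],[0,0,0],0.5],[[0,0,0],[0,0,40],0.5],[[0,0,0],[0,0,90],0.3]]'

```text
clock: 4.2
position: [487.2, 146.3, 151.8]
ee_rot: [-0.081, 0.704, 0.08, 0.701]
contact_force: [0.9, 1.3, 0.3]
gripper_width: 55.7
```

arm_command --increments '[[[0,0,20],[-2,20,40],0],[[0,0,82],[-8,69,60],0],[[0,0,82],[-8,69,60],0],[[0,0,82],[-8,69,60],0],[[0,0,82],[-8,69,60],0]]'

```text
clock: 4.7
position: [478.7, 216.0, 212.3]
ee_rot: [-0.335, 0.623, 0.334, 0.623]
contact_force: [0.2, -0.2, 0.4]
gripper_width: 85.2
```

arm_command --increments '[[[0,0,39],[0,0,0],0],[[0,0,39],[0,0,0],0],[[0,0,39],[0,0,0],0],[[0,0,39],[0,0,0],0],[[0,0,39],[0,0,0],0]]'

```text
clock: 5.2
position: [478.3, 216.1, 212.4]
ee_rot: [0.525, -0.474, -0.525, -0.474]
contact_force: [0.9, -1.7, 0.7]
gripper_width: 85.2
```

```bash
python3 w.py w2 c
```

```text
5.2 [478.3 216.1 212.4] yaw -174.15 tilt [-1.    -0.001  0.   ] j [ 0.73  0.23 -0.27  0.   -1.07 -0.63] w 85.16116206456397 [ 0.93010028 -1.73353442  0.67781913] [ 0.02830791 -0.00701904  0.01184193]
knob 531 ((486.91534423828125, 146.75872802734375), (36.00176239013672, 11.364250183105469), 14.435065269470215) [486.93681067 146.52925328  81.80957009]
cases 5739 ((482.16571044921875, 307.5686950683594), (278.61810302734375, 78.58937072753906), 87.0908203125) [477.72017029 271.90801266  52.13513899]
```

View pics/w2.png

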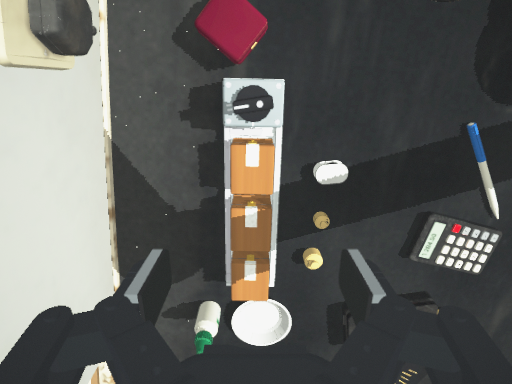

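The knob (251,103) now points to the far side. The bar fit gives 80.2° of turn, so the lock is released. The fingers straddle the row. I'll refine the case positions from this close view.

```bash
cat > fit.py <<'E'
from h import *
import sys
z=np.load(sys.argv[1]+'.npz');K,D,_=cam('wrist');P=cloud(z['d'],(K,D,z['W'])).reshape(-1,3)
q=P[(P[:,2]>49)&(P[:,2]<56)&(abs(P[:,0]-477)<40)&(P[:,1]>180)&(P[:,1]<388)]
res=[]
for a in np.radians(np.arange(3,7,.5)):
  c,s=np.cos(a),np.sin(a)
  for x0 in np.arange(472,483,.5):
    for y0 in np.arange(257,267,.5):
      dx=q[:,0]-x0;dy=q[:,1]-y0;X=c*dx+s*dy;Y=-s*dx+c*dy
      res.append((((abs(X)<23)&(np.min(abs(Y[:,None]-np.array([93,23,-47])),1)<27)).sum(),x0,y0,np.degrees(a)))
res=np.array(res);t=res[res[:,0]>=res[:,0].max()*.998];print(len(q),res[:,0].max(),t.mean(0),t.std(0))
_,x,y,a=t.mean(0);a=np.radians(a)
for k,v in dict(knob=-115,left=93,mid=23,right=-47).items(): print(k,round(x-np.sin(a)*v,1),round(y+np.cos(a)*v,1))
E
python3 fit.py w2
```

```text
5398 5351.0 [5.34733333e+03 4.77833333e+02 2.60500000e+02 4.66666667e+00] [3.8586123  0.23570226 0.         0.23570226]
knob 487.2 145.9
left 470.3 353.2
mid 476.0 283.4
right 481.7 213.7
```

arm_command --increments '[[[0,0,-1.2],[3.5,-2.5,-45],0],[[0,0,-1.2],[3.5,-2.5,-90],0],[[0,0,-1.2],[3.5,-2.5,-135],0],[[0,0,-1.2],[3.5,-2.5,-170],0],[[0,0,-1.2],[3.5,-2.5,-190],0]]'

```text
clock: 5.75
position: [480.2, 212.6, 19.6]
ee_rot: [-0.52, 0.481, 0.52, 0.478]
contact_force: [-0.1, -0.1, 0.5]
gripper_width: 85.3
```

arm_command --increments '[[[0,0,0],[0,0,0],0.3],[[0,0,0],[0,0,0],1],[[0,0,0],[0,0,0],1],[[0,0,0],[0,0,0],1],[[0,0,0],[0,0,0],1]]'

```text
clock: 6.25
position: [481.3, 213.5, 21.3]
ee_rot: [0.52, -0.479, -0.52, -0.479]
contact_force: [-1.1, 0.9, 4.9]
gripper_width: 45.5
```

```bash
python3 w.py
```

```text
6.25 [481.3 213.5  21.3] yaw -175.34 tilt [-1. -0. -0.] j [ 0.73  0.47 -0.48  0.   -0.62 -0.65] w 45.45065471076846 [-1.05352318  0.85744241  4.86603569] [ 0.24416363  0.19254553 -0.06225815]
```

arm_command --increments '[[[0,0,0],[0,0,15],1],[[0,0,0],[0,0,45],1],[[0,0,0],[0,0,85],1],[[0,0,0],[0,0,120],1],[[0,0,0],[0,0,140],1]]'

```text
clock: 6.75
position: [481.5, 213.8, 164.1]
ee_rot: [0.52, -0.478, -0.52, -0.481]
contact_force: [0.3, 1.1, -5.3]
gripper_width: 45.0
```

arm_command --increments '[[[0,0,0],[0,0,0],1],[[0,0,0],[0,0,0],1],[[0,0,0],[0,0,0],1],[[0,0,0],[0,0,0],1],[[0,0,0],[0,0,0],1]]'

```text
clock: 7.25
position: [481.0, 213.4, 162.7]
ee_rot: [0.52, -0.479, -0.52, -0.48]
contact_force: [-0.1, -0.0, -4.5]
gripper_width: 45.2
```

```bash
cat > t.py <<'E'
from h import *
# moment about rack x axis, averaged over a few readings (camera calls advance 0.05 s)
a=np.radians(4.6); L=[]
for i in range(4):
    s=readout.read_state(); L.append(np.r_[s['wrist_torque'],s['contact_force']]); imaging.get_image('wrist')
L=np.array(L); M=R.from_quat(s['ee_rot']).as_matrix()
print(s['clock'],s['position'].round(1),'w',round(s['gripper_width'],1),'tilt',M[2].round(3))
mx=L[:,0]*np.cos(a)+L[:,1]*np.sin(a); print('Mx',mx.round(3),'mean',mx.mean().round(4)); print(L.mean(0).round(3))
E
python3 t.py
```

```text
7.4 [481.4 213.7 163.5] w 45.1 tilt [-1.    -0.002  0.001]
Mx [ 0.024 -0.027 -0.032  0.003] mean -0.0078
[-0.009  0.009  0.02   0.007 -0.139 -4.542]
```

arm_command --increments '[[[0,0,0],[-2,25,0],1],[[0,0,0],[2,-25,0],1],[[0,0,0],[-2,25,0],1],[[0,0,0],[2,-25,0],1],[[0,0,0],[0,0,0],1]]'

```text
clock: 7.95
position: [479.9, 208.8, 163.0]
ee_rot: [-0.519, 0.482, 0.519, 0.479]
contact_force: [-0.6, 0.2, -4.4]
gripper_width: 44.7
```

arm_command --increments '[[[8.5,0.7,0],[0,0,0],1],[[17,1.4,0],[0,0,0],1],[[22,1.8,0],[0,0,0],1],[[22,1.8,0],[0,0,0],1],[[22,1.8,0],[0,0,0],1]]'

```text
clock: 8.45
position: [480.3, 208.0, 163.0]
ee_rot: [-0.41, 0.382, 0.608, 0.562]
contact_force: [-0.1, -0.3, -4.4]
gripper_width: 45.2
```

arm_command --increments '[[[-8,-0.7,0],[0,0,0],1],[[-15,-1.2,0],[0,0,0],1],[[-22,-1.8,0],[0,0,0],1],[[-22,-1.8,0],[0,0,0],1],[[-22,-1.8,0],[0,0,0],1]]'

```text
clock: 8.95
position: [479.4, 209.4, 162.5]
ee_rot: [0.519, -0.482, -0.519, -0.479]
contact_force: [0.1, -0.3, -4.2]
gripper_width: 45.1
```

```bash
sed -i 's/range(4)/range(10)/' t.py; python3 t.py
```

```text
9.4 [480.6 207.5 163.1] w 45.3 tilt [-1.     0.002 -0.004]
Mx [ 0.02   0.047  0.038  0.037  0.008 -0.007 -0.046  0.005  0.064  0.049] mean 0.0215
[ 0.022 -0.01  -0.014  0.01  -0.235 -4.463]
```

arm_command --increments '[[[-8.5,-0.7,0],[0,0,0],1],[[-17,-1.4,0],[0,0,0],1],[[-22,-1.8,0],[0,0,0],1],[[-22,-1.8,0],[0,0,0],1],[[-22,-1.8,0],[0,0,0],1]]'

```text
clock: 9.95
position: [480.4, 208.0, 162.7]
ee_rot: [0.608, -0.565, -0.409, -0.38]
contact_force: [-0.2, -0.4, -4.3]
gripper_width: 45.3
```

arm_command --increments '[[[8,0.7,0],[0,0,0],1],[[15,1.2,0],[0,0,0],1],[[22,1.8,0],[0,0,0],1],[[22,1.8,0],[0,0,0],1],[[22,1.8,0],[0,0,0],1]]'

```text
clock: 10.45
position: [480.9, 206.7, 163.7]
ee_rot: [0.518, -0.483, -0.517, -0.481]
contact_force: [-0.3, 0.9, -5.0]
gripper_width: 45.2
```

```bash
python3 t.py
```

```text
10.9 [480.2 208.3 162.3] w 45.0 tilt [-1.     0.003 -0.003]
Mx [-0.106 -0.062 -0.001  0.026 -0.022 -0.022  0.006 -0.016  0.02   0.027] mean -0.0149
[-0.014 -0.007 -0.023 -0.011  0.219 -4.265]
```

```bash
sed -i 's/range(10)/range(int(__import__("sys").argv[1]))/' t.py; python3 t.py 20
```

```text
11.9 [480.4 208.  162.6] w 44.9 tilt [-1.     0.003 -0.002]
Mx [-0.013  0.002 -0.017 -0.031 -0.019 -0.023 -0.05   0.007 -0.053 -0.016
 -0.009 -0.079 -0.011 -0.032 -0.005 -0.05  -0.075  0.016 -0.05  -0.014] mean -0.026
[-2.600e-02  4.000e-03  1.000e-03  1.300e-02 -6.900e-02 -4.061e+00]
```

arm_command --increments '[[[8.5,0.7,0],[0,0,0],1],[[17,1.4,0],[0,0,0],1],[[25,2,0],[0,0,0],1],[[25,2,0],[0,0,0],1],[[25,2,0],[0,0,0],1]]'

```text
clock: 12.45
position: [481.1, 206.6, 162.6]
ee_rot: [-0.393, 0.368, 0.618, 0.572]
contact_force: [-0.3, 1.0, -4.3]
gripper_width: 45.2
```

arm_command --increments '[[[-8,-0.7,0],[0,0,0],1],[[-16,-1.3,0],[0,0,0],1],[[-25,-2,0],[0,0,0],1],[[-25,-2,0],[0,0,0],1],[[-25,-2,0],[0,0,0],1]]'

```text
clock: 12.95
position: [479.9, 208.7, 162.2]
ee_rot: [0.519, -0.482, -0.518, -0.479]
contact_force: [-0.7, -0.7, -3.6]
gripper_width: 45.1
```

```bash
python3 t.py 20
```

```text
13.9 [481.1 206.6 162.6] w 45.0 tilt [-1.     0.002 -0.005]
Mx [-0.186 -0.046 -0.038  0.012 -0.103  0.024 -0.015 -0.002  0.019 -0.039
 -0.057 -0.009 -0.018  0.004 -0.035 -0.054 -0.013  0.003 -0.009 -0.055] mean -0.0308
[-3.000e-02 -6.000e-03  4.000e-03 -1.010e-01 -4.500e-02 -4.175e+00]
```

Tilting both ways gives the same moment, within noise, so the right case looks sound. I'll put it back after averaging the pose to beat the reading noise.

```bash
cat > p.py <<'E'
from h import *
L=[];A=[]
for i in range(6):
    imaging.get_image('wrist'); s=readout.read_state(); L.append(s['position']); M=R.from_quat(s['ee_rot']).as_matrix(); A.append([np.degrees(np.arctan2(M[1,1],M[0,1])),*np.degrees(M[2,1:])])
L=np.array(L);A=np.array(A);print(s['clock'],'mean',L.mean(0).round(2),'std',L.std(0).round(2),'last',L[-1].round(2));print('yaw,tilty,tiltz mean',A.mean(0).round(2),'std',A.std(0).round(2),'last',A[-1].round(2), s['contact_force'].round(1))
E
python3 p.py
```

```text
14.25 mean [481.07 206.65 162.57] std [0.01 0.02 0.01] last [481.08 206.61 162.57]
yaw,tilty,tiltz mean [-1.7584e+02  9.0000e-02 -2.6000e-01] std [0. 0. 0.] last [-1.7584e+02  9.0000e-02 -2.6000e-01] [-0.8  0.8 -3.5]
```

arm_command --increments '[[[0.3,0,0.5],[0.3,7,-30],1],[[0.3,0,0.5],[0.3,7,-70],1],[[0.3,0,0.5],[0.3,7,-100],1],[[0.3,0,0.5],[0.3,7,-110],1],[[0.3,0,0.5],[0.3,7,-110],1]]'

```text
clock: 14.75
position: [481.0, 213.2, 51.5]
ee_rot: [-0.519, 0.48, 0.52, 0.478]
contact_force: [-0.5, -0.0, -3.4]
gripper_width: 45.1
```

```bash
sed -i 's/range(6)/range(2)/' p.py; python3 p.py
```

```text
14.85 mean [482.32 214.23  53.46] std [0.29 0.24 0.45] last [482.61 214.47  53.91]
yaw,tilty,tiltz mean [-1.753e+02 -2.000e-02  7.000e-02] std [0.   0.05 0.04] last [-1.753e+02 -8.000e-02  1.100e-01] [ 0.6  0.1 -3.4]
```

```bash
python3 p.py; python3 p.py
```

```text
14.95 mean [482.72 214.63  54.4 ] std [0.05 0.   0.05] last [482.66 214.63  54.45]
yaw,tilty,tiltz mean [-1.7531e+02 -1.3000e-01  1.6000e-01] std [0.   0.   0.01] last [-1.7531e+02 -1.3000e-01  1.6000e-01] [ 0.1  0.5 -4. ]
15.05 mean [482.36 214.39  54.25] std [0.12 0.07 0.09] last [482.24 214.32  54.17]
yaw,tilty,tiltz mean [-1.7533e+02 -1.0000e-01  1.6000e-01] std [0.   0.01 0.01] last [-1.7533e+02 -9.0000e-02  1.5000e-01] [ 0.5 -0.8 -4.9]
```

arm_command --increments '[[[0,0,0],[-0.8,-0.7,-8],1],[[0,0,0],[-0.8,-0.7,-16],1],[[0,0,0],[-0.8,-0.7,-24],1],[[0,0,0],[-0.8,-0.7,-31],1],[[0,0,0],[-0.8,-0.7,-32],1]]'

```text
clock: 15.55
position: [481.5, 213.4, 21.9]
ee_rot: [-0.52, 0.478, 0.52, 0.48]
contact_force: [-1.9, -2.2, 6.9]
gripper_width: 45.3
```

```bash
python3 p.py; python3 p.py
```

```text
15.65 mean [481.41 213.45  21.98] std [0.   0.02 0.  ] last [481.41 213.47  21.97]
yaw,tilty,tiltz mean [-1.753e+02 -6.000e-02  1.000e-01] std [0.01 0.01 0.01] last [-1.7531e+02 -7.0000e-02  1.1000e-01] [-0.1 -1.2 -0.6]
15.75 mean [481.41 213.44  21.97] std [0.01 0.01 0.01] last [481.41 213.46  21.98]
yaw,tilty,tiltz mean [-1.7532e+02 -7.0000e-02  1.3000e-01] std [0. 0. 0.] last [-1.7533e+02 -8.0000e-02  1.3000e-01] [ 0.3 -1.7 -1.7]
```

arm_command --increments '[[[0,0,0],[0,0,0],0],[[0,0,0],[0,0,0],0],[[0,0,0],[0,0,0],0],[[0,0,0],[0,0,40],0],[[0,0,0],[-3,30,80],0]]'

```text
clock: 16.25
position: [477.4, 240.8, 101.6]
ee_rot: [-0.519, 0.481, 0.52, 0.479]
contact_force: [1.3, 0.7, 0.6]
gripper_width: 85.4
```

arm_command --increments '[[[0,0,0],[-3,39,0],0],[[0,0,0],[-3,40,-20],0],[[0,0,0],[-3,40,-50],0],[[0,0,0],[-3,40,-78],0],[[0,0,0],[-3,40,-80],0]]'

```text
clock: 16.75
position: [472.4, 279.2, 18.6]
ee_rot: [-0.518, 0.484, 0.52, 0.477]
contact_force: [0.3, -1.1, -0.2]
gripper_width: 85.2
```

```bash
python3 p.py; python3 p.py
```

```text
16.85 mean [474.05 280.44  20.88] std [0.49 0.41 0.75] last [474.54 280.86  21.63]
yaw,tilty,tiltz mean [-1.7552e+02  2.6000e-01 -1.5000e-01] std [0.01 0.07 0.06] last [-1.7551e+02  1.8000e-01 -1.0000e-01] [ 0.1 -0.5  0.5]
16.95 mean [475.23 281.53  22.82] std [0.12 0.12 0.24] last [475.34 281.65  23.05]
yaw,tilty,tiltz mean [-1.7551e+02  6.0000e-02  1.0000e-02] std [0.   0.02 0.03] last [-1.7551e+02  3.0000e-02  4.0000e-02] [0.8 0.6 0.6]
```

Now I'll correct slightly, then close and lift.

arm_command --increments '[[[0,0,0.2],[0.2,1.5,-1],0.3],[[0,0,0.2],[0.2,1.5,-1],0.5],[[0,0,0.2],[0.2,1.5,-1],1],[[0,0,0.2],[0.2,1.5,-1],1],[[0,0,0.2],[0.2,1.5,-1],1]]'

```text
clock: 17.45
position: [476.4, 283.9, 23.3]
ee_rot: [-0.52, 0.478, 0.52, 0.48]
contact_force: [0.2, 0.7, 5.9]
gripper_width: 44.9
```

```bash
python3 p.py; python3 p.py
```

```text
17.55 mean [476.38 283.9   23.28] std [0.   0.   0.01] last [476.38 283.9   23.28]
yaw,tilty,tiltz mean [-1.7528e+02 -9.0000e-02  1.2000e-01] std [0. 0. 0.] last [-1.7528e+02 -9.0000e-02  1.2000e-01] [-0.2  1.   6.2]
17.65 mean [476.36 283.87  23.28] std [0.01 0.02 0.01] last [476.34 283.86  23.27]
yaw,tilty,tiltz mean [-1.7528e+02 -9.0000e-02  1.2000e-01] std [0. 0. 0.] last [-1.7529e+02 -9.0000e-02  1.2000e-01] [-0.7  0.5  5.6]
```

arm_command --increments '[[[0,0,0],[0,0,15],1],[[0,0,0],[0,0,45],1],[[0,0,0],[0,0,85],1],[[0,0,0],[0,0,120],1],[[0,0,0],[0,0,140],1]]'

```text
clock: 18.15
position: [476.3, 284.0, 165.2]
ee_rot: [-0.52, 0.477, 0.52, 0.481]
contact_force: [1.5, -0.1, -4.3]
gripper_width: 44.9
```

arm_command --increments '[[[0,0,0],[-2,25,0],1],[[0,0,0],[2,-25,0],1],[[0,0,0],[-2,25,0],1],[[0,0,0],[2,-25,0],1],[[0,0,0],[0,0,0],1]]'

```text
clock: 18.65
position: [473.2, 277.8, 162.4]
ee_rot: [-0.518, 0.483, 0.52, 0.478]
contact_force: [0.4, -0.0, -4.1]
gripper_width: 45.1
```

arm_command --increments '[[[8.5,0.7,0],[0,0,0],1],[[17,1.4,0],[0,0,0],1],[[25,2,0],[0,0,0],1],[[25,2,0],[0,0,0],1],[[25,2,0],[0,0,0],1]]'

```text
clock: 19.15
position: [473.0, 276.2, 161.3]
ee_rot: [-0.393, 0.369, 0.62, 0.57]
contact_force: [-0.1, -0.5, -3.6]
gripper_width: 44.7
```

arm_command --increments '[[[-8,-0.7,0],[0,0,0],1],[[-16,-1.3,0],[0,0,0],1],[[-25,-2,0],[0,0,0],1],[[-25,-2,0],[0,0,0],1],[[-25,-2,0],[0,0,0],1]]'

```text
clock: 19.65
position: [471.6, 278.0, 160.3]
ee_rot: [-0.519, 0.484, 0.519, 0.476]
contact_force: [-0.0, -1.1, -3.0]
gripper_width: 44.8
```

```bash
python3 t.py 18
```

```text
20.5 [473.  276.2 161.3] w 45.4 tilt [-1.     0.008 -0.006]
Mx [-0.023  0.029 -0.044 -0.065 -0.04  -0.028  0.038  0.055  0.033  0.011
 -0.031  0.017  0.038  0.04   0.008  0.044  0.009  0.014] mean 0.0058
[ 8.000e-03 -2.900e-02 -3.000e-03  1.160e-01 -3.300e-01 -4.205e+00]
```

arm_command --increments '[[[-8.5,-0.7,0],[0,0,0],1],[[-17,-1.4,0],[0,0,0],1],[[-25,-2,0],[0,0,0],1],[[-25,-2,0],[0,0,0],1],[[-25,-2,0],[0,0,0],1]]'

```text
clock: 21.05
position: [472.7, 277.0, 160.4]
ee_rot: [0.618, -0.577, -0.393, -0.362]
contact_force: [-0.6, -0.5, -2.8]
gripper_width: 44.7
```

arm_command --increments '[[[8,0.7,0],[0,0,0],1],[[16,1.3,0],[0,0,0],1],[[25,2,0],[0,0,0],1],[[25,2,0],[0,0,0],1],[[25,2,0],[0,0,0],1]]'

```text
clock: 21.55
position: [473.3, 275.5, 161.8]
ee_rot: [-0.517, 0.484, 0.518, 0.479]
contact_force: [0.8, -0.2, -5.3]
gripper_width: 45.2
```

```bash
python3 t.py 18
```

```text
22.4 [472.7 277.  160.4] w 45.1 tilt [-1.     0.008 -0.005]
Mx [ 0.013  0.068  0.058  0.007  0.034  0.082  0.011  0.053 -0.006 -0.01
 -0.021 -0.032  0.05   0.033  0.037  0.019 -0.009  0.029] mean 0.0231
[ 0.024 -0.011  0.     0.134 -0.024 -4.353]
```

The middle case shows no moment shift either, so it's sound. I'll put it back.

```bash
python3 p.py
```

```text
22.55 mean [472.75 276.98 160.38] std [0.   0.01 0.01] last [472.75 276.97 160.37]
yaw,tilty,tiltz mean [-175.7     0.48   -0.29] std [0. 0. 0.] last [-175.7     0.48   -0.29] [-0.1 -0.2 -3.9]
```

arm_command --increments '[[[0.4,-0.5,0.4],[3.4,6.5,-30],1],[[0.4,-0.5,0.4],[3.4,6.5,-70],1],[[0.4,-0.5,0.4],[3.4,6.5,-100],1],[[0.4,-0.5,0.4],[3.4,6.5,-107],1],[[0.4,-0.5,0.4],[3.4,6.5,-107],1]]'

```text
clock: 23.05
position: [476.1, 283.2, 52.7]
ee_rot: [0.52, -0.479, -0.52, -0.479]
contact_force: [-0.5, 0.4, -3.2]
gripper_width: 45.2
```

```bash
python3 p.py;python3 p.py
```

```text
23.15 mean [477.2  284.33  54.62] std [0.22 0.24 0.43] last [477.42 284.57  55.06]
yaw,tilty,tiltz mean [-1.7525e+02 -1.7000e-01  1.4000e-01] std [0.   0.05 0.04] last [-175.25   -0.22    0.18] [ 0.2  0.2 -3.8]
23.25 mean [477.4  284.65  55.39] std [0.06 0.04 0.01] last [477.34 284.61  55.4 ]
yaw,tilty,tiltz mean [-175.27   -0.24    0.22] std [0. 0. 0.] last [-175.27   -0.24    0.22] [ 0.7 -0.6 -4.4]
```

arm_command --increments '[[[0,0,0],[-0.8,-0.6,-8],1],[[0,0,0],[-0.8,-0.6,-16],1],[[0,0,0],[-0.8,-0.6,-24],1],[[0,0,0],[-0.8,-0.6,-31],1],[[0,0,0],[-0.8,-0.6,-32],1]]'

```text
clock: 23.75
position: [476.5, 283.9, 23.2]
ee_rot: [0.521, -0.477, -0.52, -0.48]
contact_force: [-2.6, -1.3, 4.4]
gripper_width: 45.0
```

```bash
python3 p.py; python3 p.py
```

```text
23.85 mean [476.55 283.89  23.19] std [0.01 0.01 0.01] last [476.54 283.9   23.18]
yaw,tilty,tiltz mean [-175.26   -0.22    0.19] std [0.01 0.   0.01] last [-175.27   -0.23    0.2 ] [ 0.1  0.6 -1.7]
23.95 mean [476.56 283.91  23.21] std [0.01 0.01 0.  ] last [476.57 283.92  23.21]
yaw,tilty,tiltz mean [-175.28   -0.24    0.21] std [0.   0.   0.01] last [-175.28   -0.24    0.22] [ 1.2 -0.3 -3.4]
```

arm_command --increments '[[[0,0,0],[0,0,0],0],[[0,0,0],[0,0,0],0],[[0,0,0],[0,0,0],0],[[0,0,0],[0,0,40],0],[[0,0,0],[-3,30,80],0]]'

```text
clock: 24.45
position: [472.7, 311.0, 102.9]
ee_rot: [-0.519, 0.48, 0.519, 0.48]
contact_force: [1.0, 0.8, -0.5]
gripper_width: 85.5
```

arm_command --increments '[[[0,0,0],[-1,39,0],0],[[0,0,0],[-1,42,-20],0],[[0,0,0],[-1,42,-50],0],[[0,0,0],[-1,42,-77],0],[[0,0,0],[-1,42,-79],0]]'

```text
clock: 24.95
position: [469.9, 351.2, 20.7]
ee_rot: [-0.519, 0.482, 0.519, 0.478]
contact_force: [-0.7, -0.5, -0.2]
gripper_width: 85.3
```

```bash
python3 p.py; python3 p.py
```

```text
25.05 mean [471.37 352.58  23.18] std [0.46 0.47 0.79] last [471.83 353.04  23.96]
yaw,tilty,tiltz mean [-1.7547e+02  7.0000e-02 -1.0000e-01] std [0.01 0.07 0.06] last [-1.7546e+02  0.0000e+00 -4.0000e-02] [ 0.1 -0.   0.2]
25.15 mean [472.47 353.78  25.26] std [0.12 0.16 0.28] last [472.58 353.94  25.53]
yaw,tilty,tiltz mean [-1.7545e+02 -1.2000e-01  9.0000e-02] std [0.   0.02 0.03] last [-1.7546e+02 -1.4000e-01  1.2000e-01] [-0.3 -0.4  0.8]
```

arm_command --increments '[[[0,0,0.2],[-1.6,-0.5,-3],0.3],[[0,0,0.2],[-1.6,-0.5,-3],0.5],[[0,0,0.2],[-1.6,-0.5,-3],1],[[0,0,0.2],[-1.6,-0.5,-3],1],[[0,0,0.2],[-1.6,-0.5,-3],1]]'

```text
clock: 25.65
position: [471.2, 353.8, 23.6]
ee_rot: [0.52, -0.477, -0.52, -0.48]
contact_force: [-2.9, 0.6, 6.6]
gripper_width: 45.1
```

```bash
python3 p.py; python3 p.py
```

```text
25.75 mean [471.18 353.75  23.52] std [0.   0.   0.01] last [471.18 353.75  23.53]
yaw,tilty,tiltz mean [-1.7524e+02 -1.8000e-01  1.5000e-01] std [0. 0. 0.] last [-1.7524e+02 -1.8000e-01  1.5000e-01] [-1.4 -1.   5.7]
25.85 mean [471.19 353.75  23.51] std [0.01 0.01 0.01] last [471.2  353.76  23.53]
yaw,tilty,tiltz mean [-1.7524e+02 -1.8000e-01  1.5000e-01] std [0. 0. 0.] last [-1.7524e+02 -1.8000e-01  1.5000e-01] [-1.7  0.1  5.9]
```

arm_command --increments '[[[0,0,0],[0,0,15],1],[[0,0,0],[0,0,45],1],[[0,0,0],[0,0,85],1],[[0,0,0],[0,0,120],1],[[0,0,0],[0,0,140],1]]'

```text
clock: 26.35
position: [471.5, 354.1, 165.6]
ee_rot: [-0.52, 0.476, 0.52, 0.481]
contact_force: [1.0, 1.4, -4.4]
gripper_width: 44.9
```

arm_command --increments '[[[0,0,0],[-2,25,0],1],[[0,0,0],[2,-25,0],1],[[0,0,0],[-2,25,0],1],[[0,0,0],[2,-25,0],1],[[0,0,0],[0,0,0],1]]'

```text
clock: 26.85
position: [468.0, 346.3, 161.2]
ee_rot: [-0.519, 0.483, 0.519, 0.477]
contact_force: [0.1, 0.3, -4.5]
gripper_width: 44.9
```

arm_command --increments '[[[8.5,0.7,0],[0,0,0],1],[[17,1.4,0],[0,0,0],1],[[25,2,0],[0,0,0],1],[[25,2,0],[0,0,0],1],[[25,2,0],[0,0,0],1]]'

```text
clock: 27.35
position: [468.2, 344.8, 160.2]
ee_rot: [-0.394, 0.369, 0.62, 0.569]
contact_force: [0.4, 0.3, -4.1]
gripper_width: 44.9
```

arm_command --increments '[[[-8,-0.7,0],[0,0,0],1],[[-16,-1.3,0],[0,0,0],1],[[-25,-2,0],[0,0,0],1],[[-25,-2,0],[0,0,0],1],[[-25,-2,0],[0,0,0],1]]'

```text
clock: 27.85
position: [466.9, 346.6, 159.1]
ee_rot: [0.52, -0.485, -0.519, -0.475]
contact_force: [-0.0, -0.3, -4.2]
gripper_width: 45.1
```

```bash
python3 t.py 14
```

```text
28.5 [468.3 344.7 160.3] w 45.1 tilt [-1.     0.007 -0.009]
Mx [ 0.059 -0.021 -0.014  0.019  0.018 -0.003 -0.044  0.032 -0.025 -0.004
 -0.008  0.106  0.06  -0.017] mean 0.0113
[ 0.014 -0.033 -0.006 -0.043 -0.265 -4.181]
```

arm_command --increments '[[[-8.5,-0.7,0],[0,0,0],1],[[-17,-1.4,0],[0,0,0],1],[[-25,-2,0],[0,0,0],1],[[-25,-2,0],[0,0,0],1],[[-25,-2,0],[0,0,0],1]]'

```text
clock: 29.05
position: [467.9, 345.5, 159.2]
ee_rot: [0.619, -0.577, -0.392, -0.361]
contact_force: [0.4, -0.3, -3.2]
gripper_width: 45.4
```

arm_command --increments '[[[8,0.7,0],[0,0,0],1],[[16,1.3,0],[0,0,0],1],[[25,2,0],[0,0,0],1],[[25,2,0],[0,0,0],1],[[25,2,0],[0,0,0],1]]'

```text
clock: 29.55
position: [468.6, 343.9, 161.0]
ee_rot: [0.518, -0.484, -0.518, -0.478]
contact_force: [0.2, 1.3, -3.9]
gripper_width: 44.9
```

```bash
python3 t.py 14
```

```text
30.2 [467.9 345.6 159. ] w 45.2 tilt [-1.     0.008 -0.008]
Mx [ 0.033  0.047  0.053 -0.013  0.038  0.039  0.053  0.02   0.071  0.01
 -0.01   0.039  0.04  -0.001] mean 0.0301
[ 0.031 -0.015 -0.013 -0.031  0.096 -4.245]
```

```bash
cat > e.py <<'E'
from h import *
import json,sys
def rd():
    s=readout.read_state(); M=R.from_quat(s['ee_rot']).as_matrix(); a=np.radians(4.6);t=s['wrist_torque']
    print(round(s['clock'],2),'eff',s['joint_efforts'].round(3),'Mx',(t[0]*np.cos(a)+t[1]*np.sin(a)).round(3),'v',np.abs(s['joint_vel']).max().round(4),'j',s['joints'].round(4),s['position'].round(2),'tilt',np.degrees(M[2,1:]).round(2))
rd()
for i in range(int(sys.argv[1]) if len(sys.argv)>1 else 0): imaging.get_image('wrist'); rd()
E
python3 e.py 3
```

```text
30.25 eff [ 3.2000e-02 -3.9271e+01  1.8458e+01  4.3350e+00 -3.6000e-02 -0.0000e+00] Mx 0.029 v 0.0031 j [ 9.1410e-01  3.7790e-01 -1.9540e-01 -8.0000e-04 -1.0088e+00 -8.3740e-01] [467.9  345.57 159.08] tilt [ 0.46 -0.46]
30.3 eff [ 2.9000e-02 -3.9272e+01  1.8459e+01  4.3350e+00 -3.5000e-02 -0.0000e+00] Mx 0.041 v 0.0021 j [ 9.1400e-01  3.7780e-01 -1.9540e-01 -8.0000e-04 -1.0088e+00 -8.3740e-01] [467.92 345.53 159.12] tilt [ 0.46 -0.45]
30.35 eff [ 2.5000e-02 -3.9275e+01  1.8461e+01  4.3350e+00 -3.5000e-02 -0.0000e+00] Mx 0.035 v 0.0018 j [ 9.1400e-01  3.7780e-01 -1.9540e-01 -8.0000e-04 -1.0089e+00 -8.3740e-01] [467.92 345.51 159.13] tilt [ 0.46 -0.45]
30.4 eff [ 2.1000e-02 -3.9281e+01  1.8462e+01  4.3350e+00 -3.5000e-02 -0.0000e+00] Mx 0.003 v 0.0013 j [ 9.1390e-01  3.7770e-01 -1.9540e-01 -8.0000e-04 -1.0088e+00 -8.3740e-01] [467.94 345.5  159.17] tilt [ 0.46 -0.45]
```

arm_command --increments '[[[8,0.2,0],[0,0,0],1],[[16,0.8,0],[0,0,0],1],[[22,1.3,0],[0,0,0],1],[[22,1.3,0],[0,0,0],1],[[22,1.3,0],[0,0,0],1]]'

```text
clock: 30.9
position: [468.6, 344.7, 159.4]
ee_rot: [-0.413, 0.383, 0.607, 0.561]
contact_force: [0.1, 0.4, -3.5]
gripper_width: 44.9
```

```bash
python3 e.py
```

```text
30.9 eff [-5.9700e-01 -3.6542e+01  1.8619e+01  3.2150e+00  4.5300e-01  2.8000e-02] Mx -1.164 v 0.0274 j [ 0.7405  0.3144 -0.2019 -0.3923 -0.8563 -0.4341] [468.56 344.69 159.43] tilt [ 0.03 20.99]
```

arm_command --increments '[[[-3,-0.2,0],[0,0,0],1],[[-7,-0.5,0],[0,0,0],1],[[-12,-1,0],[0,0,0],1],[[-17,-1.4,0],[0,0,0],1],[[-21.5,-1.8,0],[0,0,0],1]]'

```text
clock: 31.4
position: [468.4, 346.2, 159.8]
ee_rot: [0.522, -0.48, -0.517, -0.479]
contact_force: [0.1, 0.1, -3.9]
gripper_width: 45.0
```

arm_command --increments '[[[0,0,0],[0,0,0],1],[[0,0,0],[0,0,0],1],[[0,0,0],[0,0,0],1],[[0,0,0],[0,0,0],1],[[0,0,0],[0,0,0],1]]'

```text
clock: 31.9
position: [468.6, 345.7, 160.1]
ee_rot: [0.522, -0.48, -0.517, -0.48]
contact_force: [-0.6, -0.6, -5.0]
gripper_width: 45.3
```

```bash
python3 e.py
```

```text
31.9 eff [ 1.1600e-01 -3.8959e+01  1.8466e+01  4.3330e+00  0.0000e+00  1.0000e-03] Mx 0.048 v 0.0031 j [ 0.917   0.3723 -0.2046  0.0078 -0.9949 -0.8429] [468.65 345.69 160.11] tilt [-0.24 -0.29]
```

arm_command --increments '[[[-8,-0.7,0],[0,0,0],1],[[-16,-1.3,0],[0,0,0],1],[[-22,-1.8,0],[0,0,0],1],[[-22,-1.8,0],[0,0,0],1],[[-22,-1.8,0],[0,0,0],1]]'

```text
clock: 32.4
position: [468.6, 345.9, 159.5]
ee_rot: [0.611, -0.562, -0.408, -0.379]
contact_force: [-0.4, -0.2, -3.9]
gripper_width: 45.0
```

```bash
python3 e.py
```

```text
32.4 eff [ 6.0500e-01 -4.3281e+01  1.7442e+01  4.6240e+00 -1.0160e+00 -9.0000e-03] Mx 1.167 v 0.0276 j [ 1.0272  0.496  -0.1462  0.2386 -1.2557 -1.0599] [468.58 345.89 159.53] tilt [ -0.26 -21.71]
```

arm_command --increments '[[[3,0.2,0],[0,0,0],1],[[7,0.5,0],[0,0,0],1],[[12,1,0],[0,0,0],1],[[17,1.4,0],[0,0,0],1],[[22,1.8,0],[0,0,0],1]]'

```text
clock: 32.9
position: [468.9, 344.9, 161.0]
ee_rot: [0.519, -0.478, -0.518, -0.482]
contact_force: [0.2, 0.1, -3.5]
gripper_width: 44.9
```

arm_command --increments '[[[0,0,0],[0,0,0],1],[[0,0,0],[0,0,0],1],[[0,0,0],[0,0,0],1],[[0,0,0],[0,0,0],1],[[0,0,0],[0,0,0],1]]'

```text
clock: 33.4
position: [468.6, 345.3, 160.5]
ee_rot: [0.52, -0.479, -0.518, -0.482]
contact_force: [-0.4, -0.0, -3.9]
gripper_width: 45.0
```

```bash
python3 e.py
```

```text
33.4 eff [-1.0400e-01 -3.9134e+01  1.8525e+01  4.3550e+00  1.0000e-02 -2.0000e-03] Mx -0.042 v 0.0022 j [ 0.9144  0.3697 -0.2056  0.0029 -0.9913 -0.8382] [468.63 345.27 160.5 ] tilt [-0.26  0.08]
```

```bash
python3 t.py 7; python3 p.py|head -1; python3 e.py
```

```text
33.7 [468.8 345.  160.8] w 45.1 tilt [-1.    -0.005  0.002]
Mx [-0.042  0.033 -0.031  0.021 -0.061 -0.012  0.013] mean -0.0111
[-0.013  0.018  0.006  0.014 -0.02  -4.015]
33.85 mean [468.83 344.95 160.97] std [0.01 0.02 0.02] last [468.84 344.93 160.99]
33.85 eff [ 2.4000e-02 -3.8855e+01  1.8508e+01  4.3390e+00  1.7000e-02 -0.0000e+00] Mx -0.058 v 0.0012 j [ 0.9136  0.3687 -0.2057  0.0027 -0.9911 -0.8381] [468.84 344.93 160.99] tilt [-0.3   0.14]
```

arm_command --increments '[[[8,0.7,0],[0,0,0],1],[[16,1.3,0],[0,0,0],1],[[22,1.8,0],[0,0,0],1],[[22,1.8,0],[0,0,0],1],[[22,1.8,0],[0,0,0],1]]'

```text
clock: 34.35
position: [469.5, 344.1, 161.2]
ee_rot: [-0.41, 0.379, 0.607, 0.565]
contact_force: [-0.2, 0.5, -2.6]
gripper_width: 45.2
```

arm_command --increments '[[[-3,-0.2,0],[0,0,0],1],[[-7,-0.5,0],[0,0,0],1],[[-12,-1,0],[0,0,0],1],[[-17,-1.4,0],[0,0,0],1],[[-21,-1.7,0],[0,0,0],1]]'

```text
clock: 34.85
position: [469.2, 345.8, 161.5]
ee_rot: [-0.517, 0.475, 0.521, 0.485]
contact_force: [0.2, -0.3, -4.5]
gripper_width: 45.1
```

arm_command --increments '[[[0,0,0],[0,0,0],1],[[0,0,0],[0,0,0],1],[[0,0,0],[0,0,0],1],[[0,0,0],[0,0,0],1],[[0,0,0],[0,0,0],1]]'

```text
clock: 35.35
position: [469.5, 345.3, 161.8]
ee_rot: [-0.517, 0.475, 0.521, 0.486]
contact_force: [0.7, -0.7, -5.0]
gripper_width: 45.2
```

```bash
python3 t.py 6; python3 e.py
```

```text
35.6 [469.4 345.5 161.6] w 45.0 tilt [-1.    -0.008  0.014]
Mx [-0.1   -0.075 -0.002 -0.062 -0.047 -0.027] mean -0.0522
[-5.400e-02  2.000e-02 -1.000e-03  3.190e-01 -1.300e-01 -4.128e+00]
35.65 eff [-2.9000e-02 -3.8800e+01  1.8554e+01  4.3320e+00  4.9000e-02  0.0000e+00] Mx -0.027 v 0.0025 j [ 0.9103  0.3656 -0.2062 -0.0048 -0.9835 -0.8294] [469.34 345.59 161.59] tilt [-0.43  0.81]
```

Once I correct for residual tilt (about 0.055 N m per degree), the left and middle cases read about 0 in both states. The right one read −0.03 both times after its second test, which fits an off-seat weight. I'll put the left case back and retest the right one.

```bash
python3 w.py
```

```text
35.65 [469.3 345.6 161.6] yaw -175.51 tilt [-1.    -0.008  0.014] j [ 0.91  0.37 -0.21 -0.   -0.98 -0.83] w 45.11427140616624 [ 0.09094196 -0.73417878 -4.43926409] [-0.0285931   0.02342162  0.01493353]
```

arm_command --increments '[[[-0.8,0.3,0.2],[1.5,7.5,-30],1],[[-0.8,0.3,0.2],[1.5,7.5,-70],1],[[-0.8,0.3,0.2],[1.5,7.5,-100],1],[[-0.8,0.3,0.2],[1.5,7.5,-107],1],[[-0.8,0.3,0.2],[1.5,7.5,-107],1]]'

```text
clock: 36.15
position: [470.8, 352.8, 53.8]
ee_rot: [0.52, -0.479, -0.52, -0.479]
contact_force: [0.5, 0.0, -2.8]
gripper_width: 45.2
```

arm_command --increments '[[[0,0,0],[0,0,0],1],[[0,0,0],[0,0,0],1],[[0,0,0],[0,0,0],1],[[0,0,0],[0,0,0],1],[[0,0,0],[0,0,0],1]]'

```text
clock: 36.65
position: [470.9, 352.9, 54.4]
ee_rot: [0.52, -0.479, -0.52, -0.479]
contact_force: [0.5, 0.2, -4.2]
gripper_width: 45.0
```

```bash
python3 w.py
```

```text
36.65 [470.9 352.9  54.4] yaw -175.28 tilt [-1.    -0.001 -0.001] j [ 0.92  0.5  -0.3   0.   -0.77 -0.84] w 45.029744215192075 [ 0.49526874  0.18271825 -4.20130219] [-0.02705338  0.00209413 -0.00610744]
```

arm_command --increments '[[[0,0,0],[0.4,0.9,-8],1],[[0,0,0],[0.4,0.9,-16],1],[[0,0,0],[0.4,0.9,-24],1],[[0,0,0],[0.4,0.9,-30],1],[[0,0,0],[0.4,0.9,-31],1]]'

```text
clock: 37.15
position: [471.2, 353.5, 23.6]
ee_rot: [0.521, -0.479, -0.52, -0.478]
contact_force: [-3.6, -1.7, 7.1]
gripper_width: 44.9
```

```bash
python3 w.py
```

```text
37.15 [471.2 353.5  23.6] yaw -175.24 tilt [-1.    -0.    -0.002] j [ 0.92  0.55 -0.32  0.   -0.7  -0.84] w 44.86962971977079 [-3.5820674  -1.67551895  7.12273506] [-0.52676588  0.91356062  0.08207427]
```

arm_command --increments '[[[0,0,0],[0,0,0],0],[[0,0,0],[0,0,0],0],[[0,0,0],[0,0,0],0],[[0,0,0],[0,0,40],0],[[0,0,0],[3,-20,85],0]]'

```text
clock: 37.65
position: [473.9, 334.3, 108.0]
ee_rot: [0.522, -0.48, -0.52, -0.477]
contact_force: [0.9, 1.9, 0.3]
gripper_width: 85.3
```

arm_command --increments '[[[0,0,0],[7,-120,0],0],[[0,0,0],[7,-120,0],0],[[0,0,0],[7,-120,0],0],[[0,0,0],[7,-120,0],0],[[0,0,0],[7,-120,0],0]]'

```text
clock: 38.15
position: [481.6, 214.7, 108.4]
ee_rot: [0.522, -0.479, -0.52, -0.477]
contact_force: [-0.3, 1.0, 0.5]
gripper_width: 85.4
```

```bash
python3 w.py
```

```text
38.15 [481.6 214.7 108.4] yaw -175.12 tilt [-1.     0.    -0.004] j [ 0.73  0.35 -0.4   0.   -0.83 -0.65] w 85.39627648708964 [-0.28630387  0.95993005  0.50377255] [-0.00356637  0.03255978 -0.01699851]
```

arm_command --increments '[[[0.2,0,-0.2],[-0.2,-1.2,-40],0],[[0.2,0,-0.2],[-0.2,-1.2,-70],0],[[0.2,0,-0.2],[-0.2,-1.2,-85],0],[[0.2,0,-0.2],[-0.2,-1.2,-86],0],[[0.2,0,-0.2],[-0.2,-1.2,-86],0]]'

```text
clock: 38.65
position: [481.8, 214.8, 22.3]
ee_rot: [0.521, -0.479, -0.52, -0.479]
contact_force: [0.9, -0.6, 0.5]
gripper_width: 85.5
```

arm_command --increments '[[[0,0,0],[0,0,0],0.3],[[0,0,0],[0,0,0],1],[[0,0,0],[0,0,0],1],[[0,0,0],[0,0,0],1],[[0,0,0],[0,0,0],1]]'

```text
clock: 39.15
position: [482.4, 215.5, 23.5]
ee_rot: [0.521, -0.478, -0.52, -0.479]
contact_force: [-2.4, 2.2, 5.8]
gripper_width: 44.6
```

```bash
python3 w.py
```

```text
39.15 [482.4 215.5  23.5] yaw -175.19 tilt [-1.    -0.002  0.001] j [ 0.73  0.47 -0.48  0.   -0.62 -0.64] w 44.58451507023045 [-2.36846291  2.2091795   5.79873155] [0.37265309 0.61965658 0.05988257]
```

arm_command --increments '[[[0,0,0],[0,0,15],1],[[0,0,0],[0,0,45],1],[[0,0,0],[0,0,85],1],[[0,0,0],[0,0,120],1],[[0,0,0],[0,0,140],1]]'

```text
clock: 39.65
position: [482.6, 215.5, 165.7]
ee_rot: [0.521, -0.477, -0.52, -0.48]
contact_force: [0.2, 0.9, -3.6]
gripper_width: 45.5
```

arm_command --increments '[[[8,0.7,0],[0,0,0],1],[[16,1.3,0],[0,0,0],1],[[22,1.8,0],[0,0,0],1],[[22,1.8,0],[0,0,0],1],[[22,1.8,0],[0,0,0],1]]'

```text
clock: 40.15
position: [482.3, 214.2, 164.7]
ee_rot: [-0.411, 0.378, 0.609, 0.563]
contact_force: [0.1, 0.3, -4.2]
gripper_width: 44.9
```

```bash
python3 e.py
```

```text
40.15 eff [-6.7100e-01 -3.3220e+01  1.8508e+01  3.0490e+00  1.9300e-01  2.9000e-02] Mx -1.151 v 0.0324 j [ 0.4991  0.2603 -0.2522 -0.438  -0.9402 -0.1787] [482.27 214.25 164.71] tilt [-0.14 21.55]
```

arm_command --increments '[[[-3,-0.2,0],[0,0,0],1],[[-7,-0.5,0],[0,0,0],1],[[-12,-1,0],[0,0,0],1],[[-17,-1.4,0],[0,0,0],1],[[-21.5,-1.8,0],[0,0,0],1]]'

```text
clock: 40.65
position: [481.6, 215.5, 164.6]
ee_rot: [-0.52, 0.477, 0.521, 0.481]
contact_force: [0.1, -0.5, -4.1]
gripper_width: 44.9
```

arm_command --increments '[[[0,0,0],[0,0,0],1],[[0,0,0],[0,0,0],1],[[0,0,0],[0,0,0],1],[[0,0,0],[0,0,0],1],[[0,0,0],[0,0,0],1]]'

```text
clock: 41.15
position: [481.8, 215.0, 164.7]
ee_rot: [-0.52, 0.477, 0.52, 0.481]
contact_force: [-0.8, -0.4, -3.5]
gripper_width: 45.3
```

```bash
python3 e.py; python3 e.py 2>&1 | tail -1
```

```text
41.15 eff [ 1.1600e-01 -3.3528e+01  1.8048e+01  4.2420e+00  2.0000e-03  2.0000e-03] Mx -0.024 v 0.0032 j [ 0.7266  0.278  -0.3305 -0.0017 -0.9556 -0.6434] [481.81 214.99 164.75] tilt [-0.26  0.29]
41.15 eff [ 1.1600e-01 -3.3528e+01  1.8048e+01  4.2420e+00  2.0000e-03  2.0000e-03] Mx -0.024 v 0.0032 j [ 0.7266  0.278  -0.3305 -0.0017 -0.9556 -0.6434] [481.81 214.99 164.75] tilt [-0.26  0.29]
```

arm_command --increments '[[[0,0,0],[0,0,0],1],[[0,0,0],[0,0,0],1],[[0,0,0],[0,0,0],1],[[0,0,0],[0,0,0],1],[[0,0,0],[0,0,0],1]]'

```text
clock: 41.65
position: [481.8, 215.0, 164.7]
ee_rot: [-0.52, 0.477, 0.52, 0.481]
contact_force: [0.1, -0.3, -3.5]
gripper_width: 44.9
```

```bash
python3 e.py
```

```text
41.65 eff [-2.9000e-02 -3.3598e+01  1.8063e+01  4.2570e+00 -0.0000e+00  0.0000e+00] Mx 0.055 v 0.0012 j [ 0.7266  0.278  -0.3306 -0.0017 -0.9555 -0.6434] [481.82 214.99 164.74] tilt [-0.26  0.3 ]
```

arm_command --increments '[[[-8,-0.7,0],[0,0,0],1],[[-16,-1.3,0],[0,0,0],1],[[-22,-1.8,0],[0,0,0],1],[[-22,-1.8,0],[0,0,0],1],[[-22,-1.8,0],[0,0,0],1]]'

```text
clock: 42.15
position: [481.6, 215.7, 164.1]
ee_rot: [0.61, -0.559, -0.412, -0.381]
contact_force: [0.1, -0.2, -4.0]
gripper_width: 45.3
```

```bash
python3 e.py
```

```text
42.15 eff [ 5.3700e-01 -3.6523e+01  1.6661e+01  4.3700e+00 -9.0200e-01 -1.4000e-02] Mx 1.164 v 0.0224 j [ 0.8744  0.3735 -0.3539  0.2942 -1.1341 -0.9546] [481.62 215.67 164.14] tilt [ -0.19 -21.2 ]
```

arm_command --increments '[[[3,0.2,0],[0,0,0],1],[[7,0.5,0],[0,0,0],1],[[12,1,0],[0,0,0],1],[[17,1.4,0],[0,0,0],1],[[21.5,1.8,0],[0,0,0],1]]'

```text
clock: 42.65
position: [481.6, 214.9, 165.2]
ee_rot: [0.521, -0.477, -0.52, -0.481]
contact_force: [0.3, -0.4, -5.5]
gripper_width: 45.2
```

arm_command --increments '[[[0,0,0],[0,0,0],1],[[0,0,0],[0,0,0],1],[[0,0,0],[0,0,0],1],[[0,0,0],[0,0,0],1],[[0,0,0],[0,0,0],1]]'

```text
clock: 43.15
position: [481.4, 215.3, 164.8]
ee_rot: [0.521, -0.477, -0.52, -0.48]
contact_force: [0.3, -0.2, -4.3]
gripper_width: 44.5
```

```bash
python3 e.py
```

```text
43.15 eff [-8.0000e-02 -3.3743e+01  1.8099e+01  4.2350e+00  2.4000e-02 -2.0000e-03] Mx -0.031 v 0.0018 j [ 0.7292  0.2783 -0.3312  0.0017 -0.9571 -0.647 ] [481.42 215.3  164.84] tilt [-0.24  0.08]
```

arm_command --increments '[[[0,0,0],[0,0,0],1],[[0,0,0],[0,0,0],1],[[0,0,0],[0,0,0],1],[[0,0,0],[0,0,0],1],[[0,0,0],[0,0,0],1]]'

```text
clock: 43.65
position: [481.4, 215.3, 164.8]
ee_rot: [0.521, -0.477, -0.52, -0.48]
contact_force: [-0.2, 0.5, -3.6]
gripper_width: 45.0
```

```bash
python3 e.py
```

```text
43.65 eff [ 2.3000e-02 -3.3594e+01  1.8086e+01  4.2220e+00  2.8000e-02 -0.0000e+00] Mx -0.059 v 0.0019 j [ 0.7292  0.2783 -0.3312  0.0017 -0.9571 -0.6471] [481.41 215.27 164.84] tilt [-0.24  0.08]
```

The noise-free joint efforts settle it. For the left case, joint-5 effort is one straight line against pitch whichever way it was tilted. For the right case it jumps by about 0.036 N m, and joint 4 by −0.035, between tilts, so its weight moves. I'll carry it to the far side.

arm_command --increments '[[[0,0,0],[10,1,8],1],[[0,0,0],[25,2,18],1],[[0,0,0],[42,3,25],1],[[0,0,0],[58,4,25],1],[[0,0,0],[70,5,25],1]]'

```text
clock: 44.15
position: [552.3, 220.4, 189.9]
ee_rot: [0.521, -0.477, -0.52, -0.48]
contact_force: [0.3, 0.2, -4.3]
gripper_width: 44.8
```

arm_command --increments '[[[0,0,0],[0,0,0],1],[[0,0,0],[0,0,0],1],[[0,0,0],[0,0,0],1],[[0,0,0],[0,0,0],1],[[0,0,0],[0,0,0],1]]'

```text
clock: 44.65
position: [551.9, 220.4, 190.1]
ee_rot: [0.521, -0.477, -0.52, -0.48]
contact_force: [0.7, 0.1, -4.4]
gripper_width: 44.8
```

arm_command --increments '[[[0,0,0],[0,0,0],1],[[0,0,0],[0,0,0],1],[[0,0,0],[0,0,0],1],[[0,0,0],[0,0,0],1],[[0,0,0],[0,0,0],1]]'

```text
clock: 45.15
position: [551.9, 220.4, 190.1]
ee_rot: [0.521, -0.477, -0.52, -0.48]
contact_force: [0.7, 0.0, -3.4]
gripper_width: 44.8
```

```bash
python3 e.py; python3 - <<'E'
from h import *
for n in['top']:
    im,d=imaging.get_image(n);P=cloud(d,cam(n)).reshape(-1,3)
    cv2.imwrite('pics/end.png',cv2.resize(im[110:300,90:350],None,fx=3,fy=3))
    k=P[(P[:,2]>74)&(P[:,2]<90)&(abs(P[:,0]-487)<25)&(abs(P[:,1]-147)<25)]
    if len(k)>5: print('knob',cv2.minAreaRect(k[:,:2].astype(np.float32)))
    for nm,y0 in(('left',353),('mid',283),('right',214)):
        q=P[(P[:,2]>46)&(P[:,2]<62)&(abs(P[:,0]-476)<40)&(abs(P[:,1]-y0)<35)]; print(nm,len(q),q.mean(0).round(1) if len(q) else '')
E
```

```text
45.15 eff [ 9.0000e-03 -3.9440e+01  1.9385e+01  4.5240e+00  2.7000e-02 -0.0000e+00] Mx -0.04 v 0.0014 j [ 0.6527  0.3621 -0.1353  0.0011 -1.0686 -0.57  ] [551.91 220.41 190.09] tilt [-0.26  0.1 ]
knob ((485.2704162597656, 147.0213623046875), (35.5529899597168, 12.706350326538086), 14.962754249572754)
left 0 
mid 0 
right 0
```

View pics/end.png

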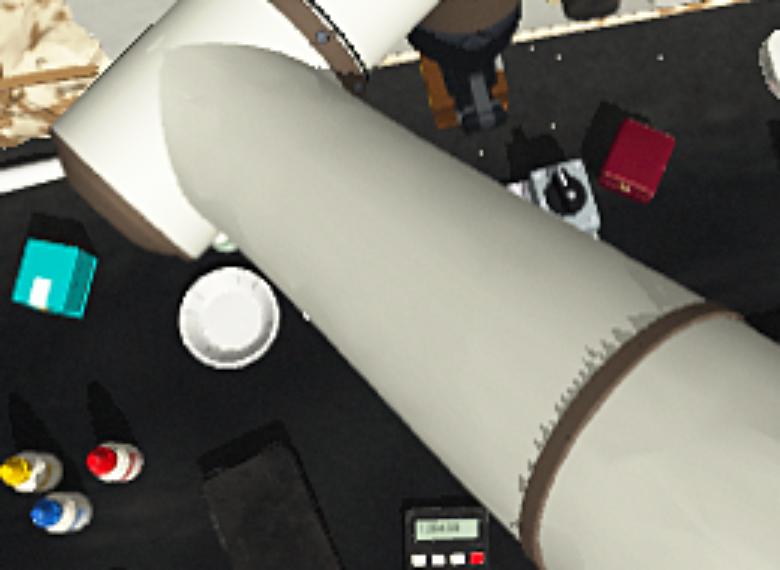

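The arm hides the rack in the top view. The knob (565,190) is still released and the held case is at (465,95). The scene camera should show the cases.

```bash
python3 - <<'E'
from h import *
n='scene'
im,d=imaging.get_image(n);P=cloud(d,cam(n)).reshape(-1,3)
cv2.imwrite('pics/end2.png',cv2.resize(im[110:300,150:350],None,fx=3,fy=3))
for nm,x0,y0 in(('left',470,353),('mid',476,283),('right',481,214)):
    q=P[(P[:,2]>46)&(P[:,2]<60)&(abs(P[:,0]-x0)<35)&(abs(P[:,1]-y0)<33)]; print(nm,len(q),q.mean(0).round(1) if len(q) else '',q[:,2].std().round(2) if len(q) else '')
E
```

```text
left 414 [469.  356.   51.7] 1.86
mid 383 [474.3 286.8  51.6] 2.0
right 0
```

View pics/end2.png

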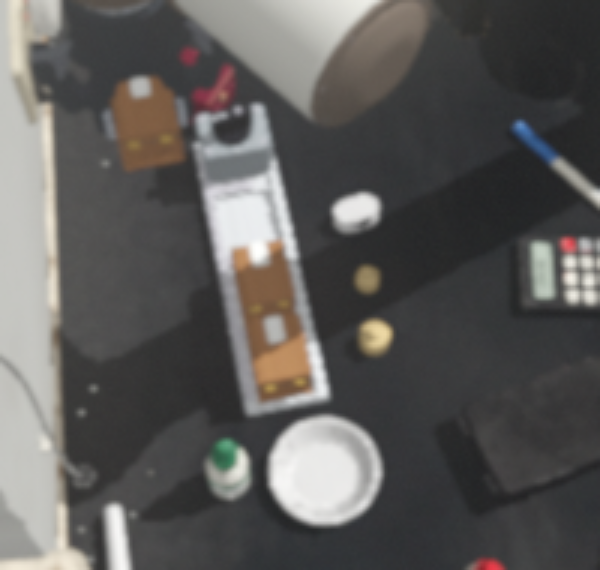

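The scene view shows the left case (280,350) and middle case (265,280) seated in the rack with tops at 52 mm, and the right pocket empty. The held case is on the far side at (148,120), and the bystanders haven't moved. Handing in.

```bash
python3 -c "
from bench import arm
print(arm.job_done())"
```

```text
the job is handed in; nothing more can be done
None
```

I released the lock and found that the case from the right place (next to the knob) is the one that rattles. The left and middle cases are back home. I handed the job in at about 45 s holding the rattling case. The hand-in gives no verdict, so the points below are my own checks.

- **Lock:** I turned the knob about 80° to its end stop. The last camera fit still shows it released.
- **Cases in the rack:** the left and middle cases stand in the rack with their tops at about 52 mm. The last depth check put their centres about 3 mm from my earlier measurement, close to the camera's accuracy.
- **Held case:** it is upright to about 0.3° and still. It is about 70 mm beyond the row's middle line, with its centre about 195 mm up.
- **Bystanders:** those I could see looked unmoved. The ring box was partly hidden by the arm in the last picture but looked in place in the one just before it.

**Checks that disagreed:** the wrist moment readings were too noisy to settle it, and at first I took the right case for sound. Residual tilt was biasing them by about 0.055 N m per degree. I then retested the right case using the joint torques, which are almost noise-free:
- **Right case:** the load shifted by about 0.05 N m between tilts.
- **Left case:** it showed no shift.
- **Middle case:** I judged it only from the tilt-corrected moment readings, which stayed near zero.

After the shake on first lift-out, I told the cases apart by tilting each 22–25° both ways. The last single moment reading of the held case, −0.04 N m, fits its weight resting at one stop.

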